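Turn the panels in the drying box under a propped hood

TASK

The blue coat on the panels in the drying box is dry; now their yellow backs are to face the lamps. With the hood shut switch the box off, raise the hood by its front handle and swing the prop rod up into the socket on the hood's right flank, so that the hood comes to rest on the rod; only then reach in and turn every panel over, flat on the black deck with its yellow face up. Then lift the hood off the rod, swing the rod back down level, shut the hood fully and switch the box on again (never on with the hood open), leaving the bottles, jar and tape round it undisturbed.

Things in the scene. Friction and masses are not known exactly. Their poses are not given: they have to be found in the camera images.
- drying_box: Grey open-topped box fixed to the bench, 250 mm deep (x) by 320 mm wide (y), walls 10 mm thick, 46 mm high. Origin: centre of its underside, on the bench; x points from its front (louvres, handle) to its rear (hinge), y to its left. Its black deck is at z = 20 mm, free from x = -115 to -6 mm (a stop rail 8 mm high, then a blower duct 45 mm high).
- bay_2 (a point): Middle of the middle bay, on the deck (x = -60, y = 0 in the box's frame). The panels lie with their length along the box's x in three bays whose middles are 90 mm apart along the box's y (bay_2 in the middle). Beside each bay's middle stand two locating studs, 6 mm thick and 11 mm high, at 33 mm to its left and right: a panel lies between them.
- hood (a joint): Angle of the white hood, rad: 0 shut, 1.45 fully raised (stop); its front edge goes up and to the rear. 0.7 kg, with a damper: lifting takes about 7 N at the handle at 0.1 rad/s, 10 N at 0.2. Above about 1.4 it is nearly balanced and hardly moves; lower down it sinks by itself, slowly (0.01 rad/s at 1.3, 0.06 at 0.7), shut, unless propped. On the seated prop rod it rests at about 1.28.
- hood_handle (a point): Middle of the hood's black handle, a round bar 10 mm thick and 130 mm long, parallel to the box's y, on two posts 120 mm apart, 38 mm ahead of the hood's front skirt. With the hood shut it is 163 mm ahead of the box's origin and 62 mm above the bench: 288 mm ahead of the hinge axis and 12 mm above it.
- hood_hinge (a point): Middle of the hood's hinge axis, which runs along the box's y at x = +125, z = +50 mm in the box's frame.
- hood_socket (a point): Middle of the bearing face of the rod's socket, a steel bracket on the hood's right flank, 190 mm from the hinge axis. The face looks down with the hood shut, forward and down with it raised. It has a 20 mm deep lip on the side of the hood's front edge and an 8 mm lip on the hinge side, 28 mm apart: the rod's tip belongs between them, against the face.
- prop_rod (a joint): Angle of the prop rod above level, rad: 0 stowed (level beside the box's right wall, tip to the rear), growing as the tip swings up and forward; stop at 1.5. The pivot is stiff: the rod stays where it is left (0.12 N m). With the hood above 1.35, a rod at 0.77 to 0.82 has its tip between the lips, clear of the face; the hood, eased down and let go, then rests on it.
- rod_grip (a point): Middle of the rod's red grip sleeve, 12 mm thick and 60 mm long, 120 mm from the rod's pivot. The steel rod is 8 mm thick, 285 mm from pivot to the centre of its round tip (10 mm thick), and moves in an upright plane parallel to the box's x, 40 mm to the right of the box's wall (y = -200 mm in the box's frame).
- rod_pivot (a point): The rod's pivot, at x = -112, y = -200, z = +34 mm in the box's frame; the axis is parallel to the box's y.
- switch (a joint): Angle of the lever switch on the pod, rad: 1.0 on (knob leans to the box's front), 0 off (knob leans to the rear). It stays where it is left; about 1 N at the knob moves it.
- switch_tip (a point): Centre of the lever's round red knob, 26 mm thick, 55 mm from the lever's pivot, which lies at x = -68, y = +189, z = +52 mm in the box's frame; it swings along the box's x, about 52 mm from end to end.
- panel_1: Flat panel in a carrier, 90 mm long (its x), 40 mm wide (its y), 12 mm thick (its z), 0.12 kg, identical to the others; may be absent. Origin at its middle; z points out of the blue face (up at the start; after turning the yellow face is up and z points down). Two steel lugs stick out of its long edges for picking it up.
- panel_1_lugs (a point): Middle of that panel's lug axis: 27 mm from the panel's middle towards its -x end (18 mm from that end, 72 mm from the other). The lugs are the ends of one 9 mm steel pin along the panel's y, 56 mm from end to end, which turns freely in the panel: pinched across both ends and lifted, the panel swings about them and hangs with its long end down.
- panel_2: Flat panel in a carrier, 90 mm long (its x), 40 mm wide (its y), 12 mm thick (its z), 0.12 kg, identical to the others; may be absent. Origin at its middle; z points out of the blue face (up at the start; after turning the yellow face is up and z points down). Two steel lugs stick out of its long edges for picking it up.
- panel_2_lugs (a point): Middle of that panel's lug axis: 27 mm from the panel's middle towards its -x end (18 mm from that end, 72 mm from the other). The lugs are the ends of one 9 mm steel pin along the panel's y, 56 mm from end to end, which turns freely in the panel: pinched across both ends and lifted, the panel swings about them and hangs with its long end down.
- panel_3: Flat panel in a carrier, 90 mm long (its x), 40 mm wide (its y), 12 mm thick (its z), 0.12 kg, identical to the others; may be absent. Origin at its middle; z points out of the blue face (up at the start; after turning the yellow face is up and z points down). Two steel lugs stick out of its long edges for picking it up.
- panel_3_lugs (a point): Middle of that panel's lug axis: 27 mm from the panel's middle towards its -x end (18 mm from that end, 72 mm from the other). The lugs are the ends of one 9 mm steel pin along the panel's y, 56 mm from end to end, which turns freely in the panel: pinched across both ends and lifted, the panel swings about them and hangs with its long end down.
- amber_bottle: Bystander, not to be disturbed: brown glass bottle with a white cap, 56 mm across, 114 mm tall. Origin: centre of its underside.
- jar_1: Bystander, not to be disturbed: white plastic jar with a blue lid, 58 mm across, 83 mm tall. Origin: centre of its underside.
- tape_roll: Bystander, not to be disturbed: roll of grey tape lying flat, 72 mm across, 19 mm high. Origin: centre of its underside.
- wash_bottle: Bystander, not to be disturbed: white squeeze bottle with a red bent spout, 65 mm across, 175 mm tall. Origin: centre of its underside.

How it is judged:
By the outcome, as a careful person would: the job done as asked, in the order asked, and still so for the second after the job is handed in, with the robot touching nothing.
Of panel_1, panel_2, panel_3 only 2 to 3 are there at a start; the rules pass over those that are not, and their reading is None.
At some moment in a run one of panel_1, panel_2, panel_3 may be knocked a few centimetres aside while the robot is not near it.
Once in a run the grip may slacken for a moment while it holds something.
It also fails if it takes over 210 s, if anything falls off the work surface, if the arm or the gripper's body presses on something with over 40 N, if the wrist force passes 120 N, or if a joint passes its speed limit or range.

ROBOT

A 7-joint arm with a two-finger parallel gripper is mounted at the origin on a cart in front of the work surface, level with it; the furniture and walls round the work are solid. World frame = base frame: x ahead of the robot, y to its left, z up, the work surface at z = 0. Lengths are in m, angles in rad, forces in N, time in s.
With the tool pointing down it reaches from about 0.4 to 0.9 m from the base axis. Payload 5.5 kg.
Tool frame: the origin (TCP) lies at the very end of the fingers, on their centre line; the grasp point (between the pads) lies 19 mm behind it; x points along the fingers, z is the direction in which the jaws open and shut, and the axes are right-handed (so a half turn about x gives the same grasp; the last joint's range is limited). The gripper opens to 85 mm and grips with 20 to 120 N. Pads are 22 mm wide; open, the fingers measure 114 mm over their backs; the gripper's body (76 mm by 85 mm) begins 54 mm behind the grasp point. The pads swing forward as they close: fully open they stand 13 mm farther back than shut.
Start: joints at [-1.06, 0.501, -0.427, 1.55, 0.221, 1.138, -0.21], TCP at [0.159, 0.63, 0.231] pointing down, gripper open.
Joint ranges: [-2.88, 2.88], [-0.31, 2.03], [-1.54, 1.56], [0.2, 2.42], [-1.41, 4.55], [0.19, 2.02], [-2.57, 2.57]. Speed limits (rad/s): [2.57, 2.57, 3.14, 3.14, 3.14, 3.14, 3.14].

INTERFACE

Orientations are given as [roll, pitch, yaw] about the fixed x, y, z axes, in that order (R = Rz(yaw) Ry(pitch) Rx(roll)).
In Python, from station import r, vision, workorder gives the robot as it stands.
- The arm moves only by the shell command python3 -m pendant 'ROWS' [FORCE]. ROWS is JSON, a list of rows, each an object of numbers: "ax", "ay", "az": the turn, a rotation vector about the world's x, y, z as a fraction of full scale; "tx", "ty", "tz": the shift along the world's x, y, z as a fraction of full scale; "jaw": the gripper command: -1 is shut, 1 is fully open, values between are in proportion. In form: [{"ax": .., "ay": .., "az": .., "tx": .., "ty": .., "tz": .., "jaw": ..}, ...]. A call has exactly 8 rows; each row is the pose to reach, as a shift and turn from the pose commanded when the call began; what a row does not reach only later rows make up. Full scale, the value 1, is 30 cm for a shift and 120 degrees for a turn. A row lasts 1/10 s, in which the tool goes at most 50 mm and 8.59 degrees, less where a joint would pass 70% of its speed; a pose out of reach is approached as far as the arm can. A call with a number of a shift or a turn outside -1 to 1 is refused whole. A call with a gripper value outside its range is refused whole. The fingers move at their own pace and stop on an object; FORCE is the grip in N (left out, the last holds). Time passes only in rows, so rows that repeat a pose let the fingers close, or fill a call up. It gives the time, the measured TCP pose, the force and the opening at its end, in the units of the state.
- r.get_obs(): the state, without advancing time (a new reading comes with each control period).
- vision.read_camera(name): name is "side" or "top" or "wrist"; returns a dict with "image" (384x512x3 uint8, red, green, blue), "fx", "fy", "cx", "cy" (pixels), "cam_to_world" (4x4, takes a point from camera to world coordinates). Camera axes: x right, y down, z forward; pixel columns grow to the right and rows downward; lengths in m; the calibration is good to about 2 mm. A picture is of the moment at which its call begins. There is no depth.
- workorder.hand_in(): hands the job in, once; it reports no verdict.
The state is a dict: "clock": time; "qpos": joint angles; "qd": joint speeds; "joint_torque": joint torques, N m; "tool_pos": TCP position; "tool_rot": TCP orientation; "ft_force": force on the tool from outside, world axes, zero at the start; "torque": the same for the moment, N m; "width": opening from 0.0 (shut) to 1.0 (fully open).
Only numpy, scipy, OpenCV 4.12 (cv2) and the standard library are available. Lean on these libraries where they do the work, as an engineer would, in place of code of your own. Each camera call takes 0.05 s, during which the arm holds its last target. There are 200 camera calls.

## Working session

There is one attempt and no reset: what is moved stays moved. The work goes in short steps, Python scripts to look and compute and a shell command to move; the robot and the scene stay as the last step left them, time stands still between calls to the robot, and variables do not carry over. Pictures are saved under pics/ and viewed, about 12 in all and at most 16, crops included, and the job is handed in when it is done.

```bash
ls; mkdir -p pics
python3 - <<'E'
from station import r, vision
import cv2, numpy as np, json
o=r.get_obs()
print({k:np.round(v,3).tolist() for k,v in o.items()})
for n in ["top","side"]:
    c=vision.read_camera(n); cv2.imwrite(f"pics/{n}0.png",c["image"][:,:,::-1])
    print(n,c["fx"],c["fy"],c["cx"],c["cy"],np.round(c["cam_to_world"],4).tolist())
a=cv2.imread("pics/top0.png");b=cv2.imread("pics/side0.png")
E
```

```text
pics
{'clock': 0.0, 'qpos': [-1.06, 0.502, -0.427, 1.551, 0.221, 1.138, -0.21], 'qd': [-0.002, 0.0, -0.001, 0.0, -0.001, -0.003, -0.0], 'joint_torque': [-0.001, -56.949, -5.817, -28.095, 0.011, 0.011, -0.0], 'tool_pos': [0.159, 0.629, 0.23], 'tool_rot': [3.112, 1.569, -1.848], 'ft_force': [-0.056, 0.315, -0.525], 'torque': [0.031, -0.035, 0.011], 'width': 1.001}
top 447.7715256238555 447.7715256238555 252.80531299792818 189.88140707021336 [[0.0107, -0.9848, 0.1736, 0.3154], [-0.9999, -0.0099, 0.0056, 0.081], [-0.0038, -0.1737, -0.9848, 1.5516], [0.0, 0.0, 0.0, 1.0]]
side 445.73211140117786 445.73211140117786 261.1028429474624 195.44924351224543 [[0.8829, -0.3092, 0.3534, 0.019], [-0.4695, -0.5691, 0.675, -1.0106], [-0.0076, -0.7619, -0.6477, 1.1212], [0.0, 0.0, 0.0, 1.0]]
```

View pics/top0.png

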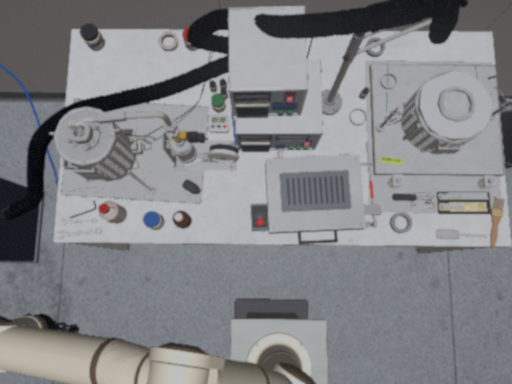

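View pics/side0.png

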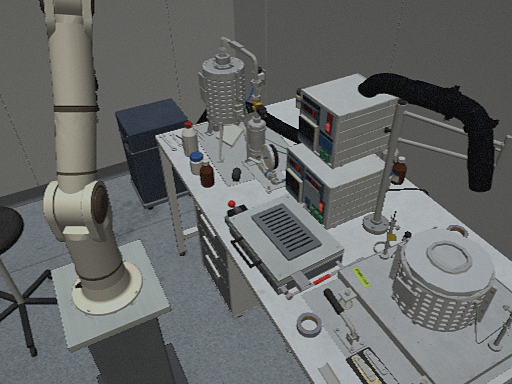

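The top view shows the closed box at about (315,193), with the handle at (318,237), the red knob at (260,220), the red grip at (371,189) and the tape at (400,223). The bottles are at left, x 105–185, y≈215. I'll measure next.

```bash
cat > h.py <<'E'
from station import r, vision
import cv2, numpy as np
from scipy.spatial.transform import Rotation as R
def cam(n,save=None):
    c=vision.read_camera(n)
    if save: cv2.imwrite(f"pics/{save}.png",c["image"][:,:,::-1])
    return c
def ray(c,u,v):
    T=c["cam_to_world"]; d=T[:3,:3]@np.array([(u-c["cx"])/c["fx"],(v-c["cy"])/c["fy"],1]); return T[:3,3],d
def onz(c,u,v,z):
    p,d=ray(c,u,v); return p+d*(z-p[2])/d[2]
def tri(c1,uv1,c2,uv2):
    p,d=ray(c1,*uv1);q,e=ray(c2,*uv2)
    s=np.linalg.lstsq(np.c_[d,-e],q-p,rcond=None)[0]
    a,b=p+s[0]*d,q+s[1]*e
    return (a+b)/2,np.linalg.norm(a-b)
def proj(c,P):
    T=c["cam_to_world"];q=T[:3,:3].T@(np.array(P)-T[:3,3]);return np.array([c["fx"]*q[0]/q[2]+c["cx"],c["fy"]*q[1]/q[2]+c["cy"]])
def blobs(m,amin=5):
    n,l,s,ce=cv2.connectedComponentsWithStats(m.astype(np.uint8))
    return [(s[i,4],ce[i].round(1).tolist(),s[i,:4].tolist(),l==i) for i in range(1,n) if s[i,4]>=amin]
def red(im):
    h=cv2.cvtColor(im,cv2.COLOR_RGB2HSV); return ((h[...,0]<8)|(h[...,0]>172))&(h[...,1]>150)&(h[...,2]>80)
E
python3 - <<'E'
from h import *
for n in ["top","side"]:
    c=cam(n); im=c["image"]
    for b in blobs(red(im)): print(n,b[:3])
    if n=="top":
        cv2.imwrite("pics/c1.png",cv2.resize(im[150:250,240:400,::-1],None,fx=5,fy=5,interpolation=cv2.INTER_CUBIC))
E
```

```text
top (np.int32(36), [185.8, 33.7], [184, 28, 5, 13])
top (np.int32(48), [103.4, 208.4], [100, 205, 8, 8])
top (np.int32(35), [259.8, 222.0], [257, 219, 7, 7])
side (np.int32(25), [187.8, 123.0], [184, 121, 8, 6])
side (np.int32(25), [327.5, 127.0], [326, 124, 4, 8])
side (np.int32(6), [297.7, 167.5], [297, 166, 2, 4])
side (np.int32(30), [231.2, 203.2], [228, 201, 7, 6])
side (np.int32(18), [319.9, 207.2], [319, 204, 3, 7])
side (np.int32(49), [321.7, 278.9], [314, 274, 16, 11])
```

View pics/c1.png

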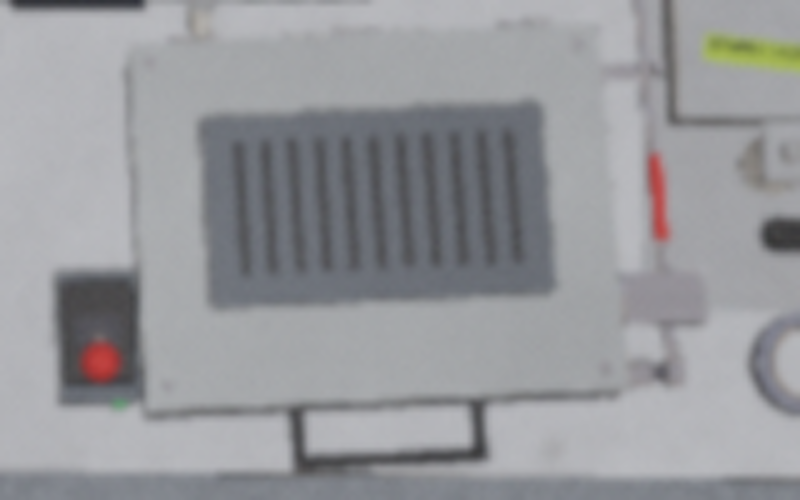

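Run:
```python
from h import *
c=cam("top"); 
f=lambda x,y:(240+x/5-.4,150+y/5-.4)
P=[(*f(301,464),.062,-163,60),(*f(484,455),.062,-163,-60),(259.8,222.0,.103,-94.4,189),(*f(658,197),.036,8,-200)]
A=np.array([onz(c,u,v,z)[:2] for u,v,z,_,_ in P]);B=np.array([[x/1e3,y/1e3] for *_,x,y in P])
a,b=A.mean(0),B.mean(0)
H=(B-b).T@(A-a); th=np.arctan2(H[0,1]-H[1,0],H[0,0]+H[1,1])
Q=np.array([[np.cos(th),-np.sin(th)],[np.sin(th),np.cos(th)]])
t=a-Q@b
print(A.round(4).tolist(),th,t,((B@Q.T+t-A)*1000).round(1).tolist())
s=cam("side")
print(tri(c,(259.8,222.0),s,(231.2,203.2)),tri(c,f(658,197),s,(321.7,278.9)))
p=lambda x,y:(Q@[x,y]+t)
for n,q in dict(h=(-.163,0),knob=(-.094,.189),knoboff=(-.042,.189),grip=(.008,-.2),piv=(-.112,-.2),b1=(-.06,.09),b2=(-.06,0),b3=(-.06,-.09)).items(): print(n,p(*q).round(4))
# bystanders
for n,uv,z in [("amber",(181,219),.114),("jar",(152,219),.083),("tape",(400,223),.019),("wash",(105,209),.17)]: print(n,onz(c,*uv,z).round(3))
```

```text
[[0.4032, -0.0679], [0.4103, -0.189], [0.4652, 0.0654], [0.5897, -0.317]] 0.059009712736502136 [ 0.56987756 -0.11828667] [[0.5, -0.1], [0.4, 1.2], [-0.7, -0.6], [-0.1, -0.5]]
(array([0.46526397, 0.06545001, 0.10100985]), np.float64(0.0003503449873565042)) (array([ 0.58995757, -0.31742809,  0.03410411]), np.float64(0.00027732281829722673))
h [ 0.4072 -0.1279]
knob [0.4649 0.0648]
knoboff [0.5168 0.0679]
grip [ 0.5897 -0.3175]
piv [ 0.4699 -0.3245]
b1 [ 0.5047 -0.032 ]
b2 [ 0.51   -0.1218]
b3 [ 0.5153 -0.2117]
amber [0.471 0.32  0.114]
jar [0.474 0.42  0.083]
tape [ 0.475 -0.416  0.019]
wash [0.494 0.548 0.17 ]
```

```bash
cat >> h.py <<'E'
TH=.059; T0=np.array([.5699,-.1183]); Q=np.array([[np.cos(TH),-np.sin(TH)],[np.sin(TH),np.cos(TH)]])
def b2w(x,y,z): return np.r_[Q@[x/1e3,y/1e3]+T0,z/1e3]
def w2b(p): return np.r_[Q.T@(np.array(p[:2])-T0)*1e3,p[2]*1e3]
def down(jaw):  # jaw 'x','y' or angle; tool x down, tool z along jaw
    a=TH+(np.pi/2 if jaw=='y' else 0); z=np.array([np.cos(a),np.sin(a),0]); x=np.array([0,0,-1.]); return np.c_[x,np.cross(z,x),z]
def st(): 
    o=r.get_obs(); Rm=R.from_euler('xyz',o['tool_rot']).as_matrix()
    print("t",round(o['clock'],2),"box",w2b(o['tool_pos']).round(1),"jawbox",np.round(np.r_[Q.T@Rm[:2,2],Rm[2,2]],2),"fing",Rm[:,0].round(2),"F",np.round(o['ft_force'],1),"w",round(float(o['width']),3),"q",np.round(o['qpos'],2).tolist())
    return o,Rm
def go(x,y,z,jaw=None):  # shift & turn numbers to get to box point (mm)
    o,Rm=st(); d=(b2w(x,y,z)-o['tool_pos'])/.3; s="t %.3f %.3f %.3f"%tuple(d)
    if jaw:
        v=min([R.from_matrix(k@Rm.T).as_rotvec() for k in (down(jaw),down(jaw)@np.diag([1,-1,-1]))],key=np.linalg.norm)/np.radians(120)
        s+="  a %.3f %.3f %.3f"%tuple(v)
    print(s)
E
python3 - <<'E'
from h import *
go(-135,189,180,'x'); go(-135,189,180,'y')
E
```

```text
t 0.3 box [-365.7  771.2  231. ] jawbox [ 0.3   0.95 -0.  ] fing [-0. -0. -1.] F [ 0.1 -0.3 -0.2] w 0.999 q [-1.06, 0.5, -0.43, 1.55, 0.22, 1.14, -0.21]
t 0.882 -1.892 -0.170  a 0.000 -0.000 -0.604
t 0.3 box [-365.7  771.2  231. ] jawbox [ 0.3   0.95 -0.  ] fing [-0. -0. -1.] F [ 0.1 -0.3 -0.2] w 0.999 q [-1.06, 0.5, -0.43, 1.55, 0.22, 1.14, -0.21]
t 0.882 -1.892 -0.170  a 0.000 -0.000 0.146
```

```bash
python3 -m pendant '[{"tx":0.05,"ty":-0.12,"az":0.02,"jaw":-1},{"tx":0.11,"ty":-0.24,"az":0.04,"jaw":-1},{"tx":0.17,"ty":-0.37,"az":0.06,"jaw":-1},{"tx":0.23,"ty":-0.5,"az":0.08,"jaw":-1},{"tx":0.29,"ty":-0.63,"az":0.1,"jaw":-1},{"tx":0.35,"ty":-0.75,"az":0.12,"jaw":-1},{"tx":0.4,"ty":-0.87,"az":0.14,"jaw":-1},{"tx":0.44,"ty":-0.97,"az":0.146,"jaw":-1}]' 60
python3 -m pendant '[{"tx":0.06,"ty":-0.12,"tz":0,"jaw":-1},{"tx":0.12,"ty":-0.25,"tz":0,"jaw":-1},{"tx":0.18,"ty":-0.38,"tz":0,"jaw":-1},{"tx":0.24,"ty":-0.5,"tz":0,"jaw":-1},{"tx":0.3,"ty":-0.63,"tz":0,"jaw":-1},{"tx":0.36,"ty":-0.75,"tz":0,"jaw":-1},{"tx":0.41,"ty":-0.86,"tz":-0.05,"jaw":-1},{"tx":0.442,"ty":-0.922,"tz":-0.15,"jaw":-1}]'
python3 -c "
from h import *
go(-135,189,92,'y')"
```

```text
t 0.3 box [-365.7  771.2  231. ] jawbox [ 0.3   0.95 -0.  ] fing [-0. -0. -1.] F [ 0.1 -0.3 -0.2] w 0.999 q [-1.06, 0.5, -0.43, 1.55, 0.22, 1.14, -0.21]
t 0.882 -1.892 -0.463  a 0.000 -0.000 0.146$[0]: bad value
$[0]: bad value
```

```bash
python3 -m pendant '[{"ax":0,"ay":0,"az":0.02,"tx":0.05,"ty":-0.12,"tz":0,"jaw":-1},{"ax":0,"ay":0,"az":0.04,"tx":0.11,"ty":-0.24,"tz":0,"jaw":-1},{"ax":0,"ay":0,"az":0.06,"tx":0.17,"ty":-0.37,"tz":0,"jaw":-1},{"ax":0,"ay":0,"az":0.08,"tx":0.23,"ty":-0.5,"tz":0,"jaw":-1},{"ax":0,"ay":0,"az":0.1,"tx":0.29,"ty":-0.63,"tz":0,"jaw":-1},{"ax":0,"ay":0,"az":0.12,"tx":0.35,"ty":-0.75,"tz":0,"jaw":-1},{"ax":0,"ay":0,"az":0.14,"tx":0.4,"ty":-0.87,"tz":0,"jaw":-1},{"ax":0,"ay":0,"az":0.146,"tx":0.44,"ty":-0.97,"tz":0,"jaw":-1}]' 60
python3 -c "
from h import *
go(-135,189,180,'y')"
```

```text
clock: 1.1
tool_pos: [0.2923, 0.3369, 0.2314]
tool_rot: [-2.071, 1.57, -0.443]
ft_force: [0.2, 0.4, -0.3]
width: -0.004
t 1.1 box [-250.3  470.8  231.4] jawbox [ 0.  1. -0.] fing [ 0. -0. -1.] F [ 0.2  0.4 -0.3] w -0.004 q [-0.53, 0.12, -0.41, 2.04, 0.06, 0.99, 0.66]
t 0.439 -0.915 -0.171  a 0.000 0.000 0.001
```

```bash
python3 -m pendant '[{"ax":0,"ay":0,"az":0,"tx":0.06,"ty":-0.12,"tz":0,"jaw":-1},{"ax":0,"ay":0,"az":0,"tx":0.12,"ty":-0.25,"tz":0,"jaw":-1},{"ax":0,"ay":0,"az":0,"tx":0.18,"ty":-0.38,"tz":0,"jaw":-1},{"ax":0,"ay":0,"az":0,"tx":0.24,"ty":-0.5,"tz":0,"jaw":-1},{"ax":0,"ay":0,"az":0,"tx":0.3,"ty":-0.63,"tz":0,"jaw":-1},{"ax":0,"ay":0,"az":0,"tx":0.35,"ty":-0.74,"tz":-0.05,"jaw":-1},{"ax":0,"ay":0,"az":0,"tx":0.4,"ty":-0.84,"tz":-0.12,"jaw":-1},{"ax":0,"ay":0,"az":0,"tx":0.434,"ty":-0.905,"tz":-0.2,"jaw":-1}]'
python3 -c "
from h import *
go(-135,189,92,'y')"
```

```text
clock: 1.9
tool_pos: [0.4233, 0.0653, 0.1716]
tool_rot: [-1.69, 1.568, -0.064]
ft_force: [0.5, 0.6, 0.4]
width: 0.0
t 1.9 box [-135.6  191.9  171.6] jawbox [ 0.  1. -0.] fing [ 0. -0. -1.] F [0.5 0.6 0.4] w 0.0 q [-0.13, 0.16, -0.1, 2.15, 0.02, 0.83, 1.39]
t 0.002 -0.010 -0.265  a 0.000 0.001 0.002
```

```bash
python3 -m pendant '[{"ax":0,"ay":0,"az":0,"tx":0,"ty":-0.01,"tz":-0.13,"jaw":-1},{"ax":0,"ay":0,"az":0,"tx":0,"ty":-0.01,"tz":-0.265,"jaw":-1},{"ax":0,"ay":0,"az":0,"tx":0.04,"ty":-0.008,"tz":-0.265,"jaw":-1},{"ax":0,"ay":0,"az":0,"tx":0.08,"ty":-0.005,"tz":-0.265,"jaw":-1},{"ax":0,"ay":0,"az":0,"tx":0.12,"ty":-0.003,"tz":-0.265,"jaw":-1},{"ax":0,"ay":0,"az":0,"tx":0.16,"ty":0,"tz":-0.265,"jaw":-1},{"ax":0,"ay":0,"az":0,"tx":0.2,"ty":0.002,"tz":-0.265,"jaw":-1},{"ax":0,"ay":0,"az":0,"tx":0.24,"ty":0.004,"tz":-0.265,"jaw":-1}]'
python3 -c "
from h import *
st()
c=cam('side'); print([b[:3] for b in blobs(red(c['image'])) if 200<b[1][0]<260])
t=cam('top'); print([b[:3] for b in blobs(red(t['image'])) if 240<b[1][0]<280])
for x in (-94,-42): print(proj(c,b2w(x,189,100)),proj(t,b2w(x,189,100)))
"
```

```text
clock: 2.7
tool_pos: [0.4943, 0.0692, 0.0925]
tool_rot: [1.228, 1.57, 2.857]
ft_force: [-24.7, -0.1, 16.0]
width: 0.003
t 2.7 box [-64.4 191.6  92.5] jawbox [0. 1. 0.] fing [-0.  0. -1.] F [-24.7  -0.1  16. ] w 0.003 q [-0.12, 0.4, -0.08, 2.04, 0.05, 0.7, 1.39]
[(np.int32(26), [244.5, 198.2], [242, 196, 6, 6])]
[]
[231.25034808 203.54402162] [259.97031516 222.19122532]
[244.28035076 198.37091925] [259.15807425 206.35266752]
```

```bash
python3 -m pendant '[{"ax":0,"ay":0,"az":0,"tx":-0.05,"ty":0,"tz":0,"jaw":-1},{"ax":0,"ay":0,"az":-0.05,"tx":-0.1,"ty":0,"tz":0.1,"jaw":-1},{"ax":0,"ay":0,"az":-0.12,"tx":-0.15,"ty":-0.08,"tz":0.22,"jaw":-0.29},{"ax":0,"ay":0,"az":-0.19,"tx":-0.2,"ty":-0.18,"tz":0.28,"jaw":-0.29},{"ax":0,"ay":0,"az":-0.26,"tx":-0.24,"ty":-0.3,"tz":0.28,"jaw":-0.29},{"ax":0,"ay":0,"az":-0.33,"tx":-0.27,"ty":-0.42,"tz":0.28,"jaw":-0.29},{"ax":0,"ay":0,"az":-0.4,"tx":-0.28,"ty":-0.54,"tz":0.28,"jaw":-0.29},{"ax":0,"ay":0,"az":-0.46,"tx":-0.29,"ty":-0.64,"tz":0.28,"jaw":-0.29}]'
python3 -c "
from h import *
go(-163,0,110,'x')"
```

```text
clock: 3.6
tool_pos: [0.4076, -0.1255, 0.177]
tool_rot: [-0.943, 1.567, -0.284]
ft_force: [0.7, -1.3, 0.4]
width: 0.357
t 3.6 box [-162.4    2.4  177. ] jawbox [0.83 0.56 0.  ] fing [ 0. -0. -1.] F [ 0.7 -1.3  0.4] w 0.357 q [0.06, 0.14, 0.19, 2.16, -0.04, 0.84, 0.93]
t -0.002 -0.008 -0.223  a 0.001 0.001 -0.286
```

```bash
python3 -m pendant '[{"ax":0,"ay":0,"az":-0.07,"tx":-0.001,"ty":-0.008,"tz":-0.05,"jaw":-0.29},{"ax":0,"ay":0,"az":-0.14,"tx":-0.002,"ty":-0.008,"tz":-0.1,"jaw":-0.29},{"ax":0,"ay":0,"az":-0.21,"tx":-0.002,"ty":-0.008,"tz":-0.15,"jaw":-0.29},{"ax":0,"ay":0,"az":-0.286,"tx":-0.002,"ty":-0.008,"tz":-0.2,"jaw":-0.29},{"ax":0,"ay":0,"az":-0.286,"tx":-0.002,"ty":-0.008,"tz":-0.2,"jaw":-0.29},{"ax":0,"ay":0,"az":-0.286,"tx":-0.002,"ty":-0.008,"tz":-0.3,"jaw":-0.29},{"ax":0,"ay":0,"az":-0.286,"tx":-0.002,"ty":-0.008,"tz":-0.4,"jaw":-0.29},{"ax":0,"ay":0,"az":-0.286,"tx":-0.002,"ty":-0.008,"tz":-0.44,"jaw":-0.29}]'
python3 -c "
from h import *
go(-163,0,45,'x')
cam('wrist','w1')
# hood path for handle
for a in (0,.2,.4,.6,.8,1.,1.2,1.42): 
  c,s=np.cos(a),np.sin(a); print(a,((b2w(125-288*c+12*s,0,50+288*s+12*c)-b2w(-163,0,62))/.3).round(3))"
```

```text
clock: 4.4
tool_pos: [0.406, -0.1254, 0.0428]
tool_rot: [2.795, 1.57, 2.866]
ft_force: [-0.3, 1.0, -0.6]
width: 0.357
t 4.4 box [-164.     2.6   42.8] jawbox [ 1.    0.01 -0.  ] fing [-0.  0. -1.] F [-0.3  1.  -0.6] w 0.357 q [0.05, 0.4, 0.22, 2.24, -0.17, 0.51, 0.47]
t 0.004 -0.008 0.007  a -0.000 -0.000 -0.005
0 [0. 0. 0.]
0.2 [0.027 0.002 0.19 ]
0.4 [0.091 0.005 0.371]
0.6 [0.19  0.011 0.535]
0.8 [0.319 0.019 0.677]
1.0 [0.474 0.028 0.789]
1.2 [0.648 0.038 0.869]
1.42 [0.854 0.05  0.915]
```

View pics/w1.png

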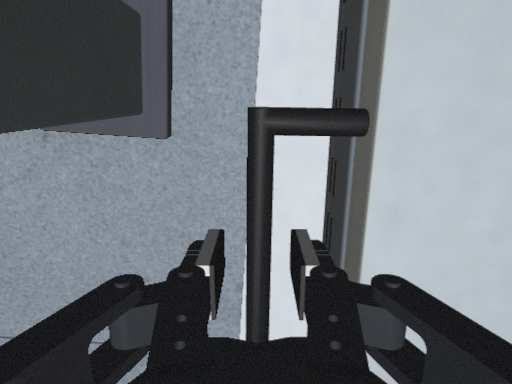

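```bash
python3 -m pendant '[{"ax":0,"ay":0,"az":0,"tx":0.003,"ty":-0.004,"tz":0.005,"jaw":-1},{"ax":0,"ay":0,"az":0,"tx":0.003,"ty":-0.004,"tz":0.005,"jaw":-1},{"ax":0,"ay":0,"az":0,"tx":0.003,"ty":-0.004,"tz":0.005,"jaw":-1},{"ax":0,"ay":0,"az":0,"tx":0.003,"ty":-0.004,"tz":0.005,"jaw":-1},{"ax":0,"ay":0,"az":0,"tx":0.003,"ty":-0.004,"tz":0.005,"jaw":-1},{"ax":0,"ay":0,"az":0,"tx":0.005,"ty":-0.004,"tz":0.02,"jaw":-1},{"ax":0,"ay":0,"az":0,"tx":0.006,"ty":-0.004,"tz":0.04,"jaw":-1},{"ax":0,"ay":0,"az":0,"tx":0.008,"ty":-0.003,"tz":0.06,"jaw":-1}]' 70
python3 -m pendant '[{"ax":0,"ay":0,"az":0,"tx":0.003,"ty":0,"tz":0.019,"jaw":-1},{"ax":0,"ay":0,"az":0,"tx":0.006,"ty":0,"tz":0.038,"jaw":-1},{"ax":0,"ay":0,"az":0,"tx":0.009,"ty":0,"tz":0.057,"jaw":-1},{"ax":0,"ay":0,"az":0,"tx":0.012,"ty":0,"tz":0.076,"jaw":-1},{"ax":0,"ay":0,"az":0,"tx":0.015,"ty":0.001,"tz":0.095,"jaw":-1},{"ax":0,"ay":0,"az":0,"tx":0.018,"ty":0.001,"tz":0.114,"jaw":-1},{"ax":0,"ay":0,"az":0,"tx":0.021,"ty":0.001,"tz":0.123,"jaw":-1},{"ax":0,"ay":0,"az":0,"tx":0.023,"ty":0.002,"tz":0.137,"jaw":-1}]'
python3 -c "
from h import *
st()"
```

```text
clock: 5.25
tool_pos: [0.4076, -0.1271, 0.0619]
tool_rot: [-2.658, 1.569, -2.592]
ft_force: [-1.9, -6.7, -11.1]
width: 0.083
clock: 6.05
tool_pos: [0.4144, -0.1267, 0.1031]
tool_rot: [-2.531, 1.569, -2.465]
ft_force: [-2.0, -5.9, -8.4]
width: 0.089
t 6.05 box [-155.7    0.8  103.1] jawbox [ 1.    0.01 -0.  ] fing [-0. -0. -1.] F [-2.  -5.9 -8.4] w 0.089 q [0.01, 0.29, 0.26, 2.2, -0.12, 0.67, 0.41]
```

```bash
python3 -m pendant '[{"ax":0,"ay":0,"az":0,"tx":0.006,"ty":0,"tz":0.023,"jaw":-1},{"ax":0,"ay":0,"az":0,"tx":0.013,"ty":0.001,"tz":0.046,"jaw":-1},{"ax":0,"ay":0,"az":0,"tx":0.021,"ty":0.001,"tz":0.069,"jaw":-1},{"ax":0,"ay":0,"az":0,"tx":0.029,"ty":0.002,"tz":0.092,"jaw":-1},{"ax":0,"ay":0,"az":0,"tx":0.037,"ty":0.002,"tz":0.115,"jaw":-1},{"ax":0,"ay":0,"az":0,"tx":0.046,"ty":0.002,"tz":0.137,"jaw":-1},{"ax":0,"ay":0,"az":0,"tx":0.055,"ty":0.003,"tz":0.159,"jaw":-1},{"ax":0,"ay":0,"az":0,"tx":0.064,"ty":0.003,"tz":0.181,"jaw":-1}]'
python3 -m pendant '[{"ax":0,"ay":0,"az":0,"tx":0.011,"ty":0.001,"tz":0.021,"jaw":-1},{"ax":0,"ay":0,"az":0,"tx":0.023,"ty":0.001,"tz":0.042,"jaw":-1},{"ax":0,"ay":0,"az":0,"tx":0.035,"ty":0.002,"tz":0.063,"jaw":-1},{"ax":0,"ay":0,"az":0,"tx":0.047,"ty":0.003,"tz":0.084,"jaw":-1},{"ax":0,"ay":0,"az":0,"tx":0.06,"ty":0.004,"tz":0.104,"jaw":-1},{"ax":0,"ay":0,"az":0,"tx":0.073,"ty":0.004,"tz":0.124,"jaw":-1},{"ax":0,"ay":0,"az":0,"tx":0.086,"ty":0.005,"tz":0.144,"jaw":-1},{"ax":0,"ay":0,"az":0,"tx":0.099,"ty":0.006,"tz":0.164,"jaw":-1}]'
python3 -m pendant '[{"ax":0,"ay":0,"az":0,"tx":0.015,"ty":0.001,"tz":0.019,"jaw":-1},{"ax":0,"ay":0,"az":0,"tx":0.031,"ty":0.002,"tz":0.038,"jaw":-1},{"ax":0,"ay":0,"az":0,"tx":0.047,"ty":0.003,"tz":0.056,"jaw":-1},{"ax":0,"ay":0,"az":0,"tx":0.063,"ty":0.004,"tz":0.074,"jaw":-1},{"ax":0,"ay":0,"az":0,"tx":0.079,"ty":0.005,"tz":0.092,"jaw":-1},{"ax":0,"ay":0,"az":0,"tx":0.095,"ty":0.006,"tz":0.109,"jaw":-1},{"ax":0,"ay":0,"az":0,"tx":0.112,"ty":0.007,"tz":0.126,"jaw":-1},{"ax":0,"ay":0,"az":0,"tx":0.129,"ty":0.008,"tz":0.142,"jaw":-1}]'
python3 -c "
from h import *
st()
c,s=np.cos(.8),np.sin(.8);print(125-288*c+12*s,50+288*s+12*c)"
```

```text
clock: 6.85
tool_pos: [0.4327, -0.1257, 0.1567]
tool_rot: [-2.909, 1.568, -2.843]
ft_force: [-0.8, -4.2, -13.7]
width: 0.085
clock: 7.65
tool_pos: [0.4604, -0.1242, 0.2053]
tool_rot: [-3.112, 1.563, -3.047]
ft_force: [-5.8, -5.6, -10.6]
width: 0.087
clock: 8.45
tool_pos: [0.4971, -0.1221, 0.2477]
tool_rot: [3.115, 1.559, -3.103]
ft_force: [-12.8, -4.5, -2.7]
width: 0.085
t 8.45 box [-72.9   0.5 247.7] jawbox [ 1.    0.01 -0.01] fing [-0.01 -0.   -1.  ] F [-12.8  -4.5  -2.7] w 0.085 q [-0.05, 0.21, 0.27, 1.89, -0.06, 1.06, 0.31]
-67.04325920118937 264.95903469122857
```

```bash
python3 -m pendant '[{"ax":0,"ay":0,"az":0,"tx":0.019,"ty":0.001,"tz":0.015,"jaw":-1},{"ax":0,"ay":0,"az":0,"tx":0.038,"ty":0.002,"tz":0.03,"jaw":-1},{"ax":0,"ay":0,"az":0,"tx":0.057,"ty":0.003,"tz":0.045,"jaw":-1},{"ax":0,"ay":0,"az":0,"tx":0.076,"ty":0.004,"tz":0.059,"jaw":-1},{"ax":0,"ay":0,"az":0,"tx":0.095,"ty":0.005,"tz":0.073,"jaw":-1},{"ax":0,"ay":0,"az":0,"tx":0.115,"ty":0.006,"tz":0.087,"jaw":-1},{"ax":0,"ay":0,"az":0,"tx":0.135,"ty":0.007,"tz":0.1,"jaw":-1},{"ax":0,"ay":0,"az":0,"tx":0.155,"ty":0.009,"tz":0.112,"jaw":-1}]'
python3 -m pendant '[{"ax":0,"ay":0,"az":0,"tx":0.021,"ty":0.001,"tz":0.012,"jaw":-1},{"ax":0,"ay":0,"az":0,"tx":0.042,"ty":0.002,"tz":0.023,"jaw":-1},{"ax":0,"ay":0,"az":0,"tx":0.064,"ty":0.003,"tz":0.034,"jaw":-1},{"ax":0,"ay":0,"az":0,"tx":0.086,"ty":0.005,"tz":0.044,"jaw":-1},{"ax":0,"ay":0,"az":0,"tx":0.108,"ty":0.006,"tz":0.054,"jaw":-1},{"ax":0,"ay":0,"az":0,"tx":0.13,"ty":0.007,"tz":0.063,"jaw":-1},{"ax":0,"ay":0,"az":0,"tx":0.152,"ty":0.008,"tz":0.072,"jaw":-1},{"ax":0,"ay":0,"az":0,"tx":0.174,"ty":0.01,"tz":0.08,"jaw":-1}]'
python3 -m pendant '[{"ax":0,"ay":0,"az":0,"tx":0.027,"ty":0.001,"tz":0.008,"jaw":-1},{"ax":0,"ay":0,"az":0,"tx":0.054,"ty":0.003,"tz":0.015,"jaw":-1},{"ax":0,"ay":0,"az":0,"tx":0.081,"ty":0.005,"tz":0.022,"jaw":-1},{"ax":0,"ay":0,"az":0,"tx":0.108,"ty":0.006,"tz":0.028,"jaw":-1},{"ax":0,"ay":0,"az":0,"tx":0.135,"ty":0.008,"tz":0.034,"jaw":-1},{"ax":0,"ay":0,"az":0,"tx":0.162,"ty":0.009,"tz":0.039,"jaw":-1},{"ax":0,"ay":0,"az":0,"tx":0.189,"ty":0.011,"tz":0.043,"jaw":-1},{"ax":0,"ay":0,"az":0,"tx":0.21,"ty":0.012,"tz":0.046,"jaw":-1}]'
python3 -c "
from h import *
st()
c=cam('side','s2');cam('wrist','w2')
for a in (1.3,1.42):
  k,s=np.cos(a),np.sin(a);print(125-288*k+12*s,50+288*s+12*k)"
```

```text
clock: 9.25
tool_pos: [0.543, -0.1196, 0.2837]
tool_rot: [3.077, 1.558, 3.141]
ft_force: [-22.7, -3.0, 14.1]
width: 0.084
clock: 10.05
tool_pos: [0.5981, -0.1166, 0.3111]
tool_rot: [-3.084, 1.566, -3.02]
ft_force: [-18.2, -2.0, 19.3]
width: 0.087
clock: 10.85
tool_pos: [0.6633, -0.113, 0.3252]
tool_rot: [-1.461, 1.569, -1.396]
ft_force: [-11.8, -2.9, 13.7]
width: 0.083
t 10.85 box [ 9.350e+01 -2.000e-01  3.252e+02] jawbox [1.   0.01 0.  ] fing [ 0. -0. -1.] F [-11.8  -2.9  13.7] w 0.083 q [-0.05, 0.45, 0.26, 1.39, -0.11, 1.32, 0.28]
59.52303558112516 330.7147433436466
93.59888581965512 336.5344133402355
```

View pics/s2.png

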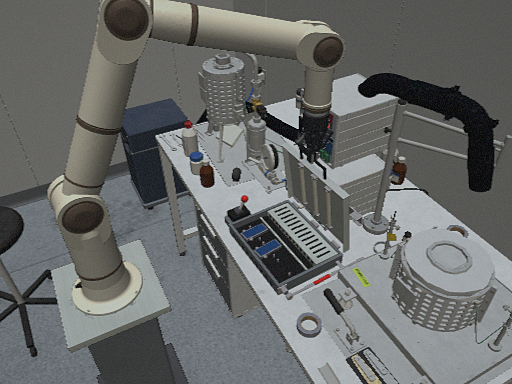

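The hood is up at about 1.42 (tool at box x 93.5). Two panels, both blue, lie in the left and middle bays at about (255,231) and (267,247), and the right bay is empty. Next I release the handle and go to the rod.

```bash
python3 -m pendant '[{"ax":0,"ay":0,"az":0,"tx":0,"ty":0,"tz":0,"jaw":-0.29},{"ax":0,"ay":0,"az":0,"tx":0,"ty":0,"tz":0,"jaw":-0.29},{"ax":0,"ay":0,"az":0,"tx":0,"ty":0,"tz":0,"jaw":-0.29},{"ax":0,"ay":0,"az":0,"tx":0,"ty":0,"tz":0.08,"jaw":-0.29},{"ax":0,"ay":0,"az":-0.02,"tx":0,"ty":0,"tz":0.16,"jaw":-0.29},{"ax":0,"ay":0,"az":-0.07,"tx":-0.05,"ty":-0.05,"tz":0.2,"jaw":-0.29},{"ax":0,"ay":0,"az":-0.14,"tx":-0.15,"ty":-0.12,"tz":0.2,"jaw":-0.39},{"ax":0,"ay":0,"az":-0.21,"tx":-0.28,"ty":-0.2,"tz":0.2,"jaw":-0.39}]'
python3 -c "
from h import *
go(8,-200,130,'y')"
```

```text
clock: 11.75
tool_pos: [0.5811, -0.1704, 0.3802]
tool_rot: [0.643, 1.57, 0.267]
ft_force: [0.4, 0.3, 1.0]
width: 0.302
t 11.75 box [  8.1 -52.7 380.2] jawbox [ 0.91 -0.42  0.  ] fing [ 0.  0. -1.] F [0.4 0.3 1. ] w 0.302 q [-0.04, 0.3, 0.37, 1.49, -0.11, 1.37, -0.04]
t 0.029 -0.490 -0.834  a 0.000 0.000 -0.542
```

```bash
python3 -m pendant '[{"ax":0,"ay":0,"az":-0.07,"tx":0.004,"ty":-0.1,"tz":-0.05,"jaw":-0.39},{"ax":0,"ay":0,"az":-0.14,"tx":0.008,"ty":-0.2,"tz":-0.12,"jaw":-0.39},{"ax":0,"ay":0,"az":-0.21,"tx":0.012,"ty":-0.3,"tz":-0.22,"jaw":-0.39},{"ax":0,"ay":0,"az":-0.28,"tx":0.016,"ty":-0.4,"tz":-0.33,"jaw":-0.39},{"ax":0,"ay":0,"az":-0.35,"tx":0.02,"ty":-0.47,"tz":-0.45,"jaw":-0.39},{"ax":0,"ay":0,"az":-0.42,"tx":0.025,"ty":-0.49,"tz":-0.57,"jaw":-0.39},{"ax":0,"ay":0,"az":-0.49,"tx":0.029,"ty":-0.49,"tz":-0.7,"jaw":-0.39},{"ax":0,"ay":0,"az":-0.542,"tx":0.029,"ty":-0.49,"tz":-0.82,"jaw":-0.39}]'
python3 -c "
from h import *
go(8,-200,20,'y')
c=cam('wrist','w3'); print([b[:3] for b in blobs(red(c['image']),50)])"
```

```text
clock: 12.55
tool_pos: [0.5893, -0.3181, 0.1324]
tool_rot: [-2.439, 1.57, 2.33]
ft_force: [0.3, 0.0, -0.1]
width: 0.305
t 12.55 box [   7.6 -200.6  132.4] jawbox [-0. -1. -0.] fing [-0.  0. -1.] F [ 0.3  0.  -0.1] w 0.305 q [0.07, 0.66, 0.56, 1.6, -0.4, 0.99, -0.76]
t 0.001 0.002 -0.375  a -0.000 -0.000 0.001
[(np.int32(1154), [255.0, 192.0], [248, 154, 15, 78])]
```

View pics/w3.png

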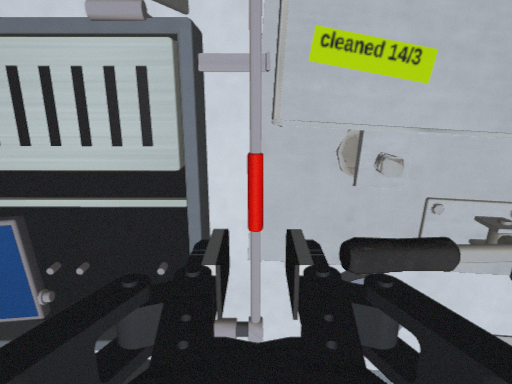

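```bash
python3 -m pendant '[{"ax":0,"ay":0,"az":0,"tx":0.001,"ty":0.002,"tz":-0.1,"jaw":-0.39},{"ax":0,"ay":0,"az":0,"tx":0.001,"ty":0.002,"tz":-0.2,"jaw":-0.39},{"ax":0,"ay":0,"az":0,"tx":0.001,"ty":0.002,"tz":-0.3,"jaw":-0.39},{"ax":0,"ay":0,"az":0,"tx":0.001,"ty":0.002,"tz":-0.365,"jaw":-0.39},{"ax":0,"ay":0,"az":0,"tx":0.001,"ty":0.002,"tz":-0.365,"jaw":-1},{"ax":0,"ay":0,"az":0,"tx":0.001,"ty":0.002,"tz":-0.365,"jaw":-1},{"ax":0,"ay":0,"az":0,"tx":0.001,"ty":0.002,"tz":-0.365,"jaw":-1},{"ax":0,"ay":0,"az":0,"tx":0.001,"ty":0.002,"tz":-0.365,"jaw":-1}]' 50
python3 -c "
from h import *
go(8,-200,22,'y')
def tcp(f,L=120,g=12,k=.5):
    x=-112+L*np.cos(f);z=34+L*np.sin(f);return b2w(x+g*np.sin(k*f),-200,z-g*np.cos(k*f))
for i in range(0,9):
    f=.795*i/8; d=(tcp(f)-tcp(0))/.3; a=-.5*f/np.radians(120)
    print('%.3f'%f,d.round(3),'ax %.3f ay %.3f'%(-a*np.sin(TH),a*np.cos(TH)))"
```

```text
clock: 13.4
tool_pos: [0.5881, -0.3168, 0.0255]
tool_rot: [-2.361, 1.567, 2.414]
ft_force: [-5.7, 3.0, -4.1]
width: 0.117
t 13.4 box [   6.4 -199.3   25.5] jawbox [ 0. -1. -0.] fing [-0.  0. -1.] F [-5.7  3.  -4.1] w 0.117 q [0.12, 0.79, 0.49, 1.64, -0.47, 0.83, -0.7]
t 0.005 -0.002 -0.012  a -0.001 -0.001 -0.002
0.000 [0. 0. 0.] ax 0.000 ay -0.000
0.099 [0.   0.   0.04] ax 0.001 ay -0.024
0.199 [-0.004 -0.     0.079] ax 0.003 ay -0.047
0.298 [-0.012 -0.001  0.118] ax 0.004 ay -0.071
0.398 [-0.023 -0.001  0.156] ax 0.006 ay -0.095
0.497 [-0.038 -0.002  0.192] ax 0.007 ay -0.118
0.596 [-0.057 -0.003  0.226] ax 0.008 ay -0.142
0.696 [-0.079 -0.005  0.259] ax 0.010 ay -0.166
0.795 [-0.104 -0.006  0.289] ax 0.011 ay -0.189
```

```bash
python3 -m pendant '[{"ax":0,"ay":-0.012,"az":0,"tx":0,"ty":0,"tz":0.02,"jaw":-1},{"ax":0.001,"ay":-0.024,"az":0,"tx":0,"ty":0,"tz":0.04,"jaw":-1},{"ax":0.002,"ay":-0.036,"az":0,"tx":-0.002,"ty":0,"tz":0.06,"jaw":-1},{"ax":0.003,"ay":-0.047,"az":0,"tx":-0.004,"ty":0,"tz":0.079,"jaw":-1},{"ax":0.0035,"ay":-0.059,"az":0,"tx":-0.008,"ty":0,"tz":0.099,"jaw":-1},{"ax":0.004,"ay":-0.071,"az":0,"tx":-0.012,"ty":-0.001,"tz":0.118,"jaw":-1},{"ax":0.005,"ay":-0.083,"az":0,"tx":-0.017,"ty":-0.001,"tz":0.137,"jaw":-1},{"ax":0.006,"ay":-0.095,"az":0,"tx":-0.023,"ty":-0.001,"tz":0.156,"jaw":-1}]'
python3 -m pendant '[{"ax":0.0005,"ay":-0.012,"az":0,"tx":-0.007,"ty":0,"tz":0.018,"jaw":-1},{"ax":0.001,"ay":-0.023,"az":0,"tx":-0.015,"ty":-0.001,"tz":0.036,"jaw":-1},{"ax":0.002,"ay":-0.047,"az":0,"tx":-0.034,"ty":-0.002,"tz":0.07,"jaw":-1},{"ax":0.003,"ay":-0.059,"az":0,"tx":-0.045,"ty":-0.003,"tz":0.087,"jaw":-1},{"ax":0.004,"ay":-0.071,"az":0,"tx":-0.056,"ty":-0.004,"tz":0.103,"jaw":-1},{"ax":0.005,"ay":-0.083,"az":0,"tx":-0.069,"ty":-0.005,"tz":0.119,"jaw":-1},{"ax":0.005,"ay":-0.094,"az":0,"tx":-0.081,"ty":-0.005,"tz":0.133,"jaw":-1},{"ax":0.005,"ay":-0.094,"az":0,"tx":-0.081,"ty":-0.005,"tz":0.133,"jaw":-1}]'
python3 - <<'E'
from h import *
o,Rm=st()
def ang():
    c=cam('side','s3'); return c
c=ang(); t=cam('top')
for im,k in((c,'s'),(t,'t')): print(k,[b[:3] for b in blobs(red(im['image']),5)])
for f in (.7,.75,.8,.85): print(f,proj(c,b2w(-112+120*np.cos(f),-200,34+120*np.sin(f))).round(1),proj(c,b2w(-112+285*np.cos(f),-200,34+285*np.sin(f))).round(1),'top',proj(t,b2w(-112+285*np.cos(f),-200,34+285*np.sin(f))).round(1))
E
python3 -c "
import cv2;a=cv2.imread('pics/s3.png');cv2.imwrite('pics/s3c.png',cv2.resize(a[130:310,220:400],None,fx=3.3,fy=3.3,interpolation=cv2.INTER_CUBIC))"
```

```text
clock: 14.2
tool_pos: [0.5797, -0.3173, 0.0714]
tool_rot: [1.584, 1.374, 0.076]
ft_force: [-7.0, 2.7, -7.8]
width: 0.116
clock: 15.0
tool_pos: [0.5539, -0.3188, 0.1105]
tool_rot: [1.575, 1.178, 0.066]
ft_force: [-5.8, 2.4, -9.8]
width: 0.115
t 15.0 box [ -27.8 -199.2  110.5] jawbox [ 0. -1. -0.] fing [ 0.38  0.03 -0.92] F [-5.8  2.4 -9.8] w 0.115 q [0.41, 0.47, 0.25, 1.98, -0.78, 0.52, -0.24]
s [(np.int32(24), [327.5, 127.0], [326, 124, 4, 8]), (np.int32(19), [243.7, 198.7], [242, 196, 5, 6]), (np.int32(12), [318.8, 259.8], [317, 258, 5, 4]), (np.int32(20), [309.2, 271.4], [307, 268, 5, 7])]
t [(np.int32(37), [185.9, 33.4], [184, 28, 5, 12]), (np.int32(47), [103.4, 208.4], [100, 205, 8, 8]), (np.int32(27), [259.0, 206.2], [256, 204, 7, 5])]
0.7 [316.1 266.1] [353.8 224.4] top [383.5 147.3]
0.75 [315.1 265.7] [351.7 222.9] top [384.8 149.4]
0.8 [314.1 265.3] [349.5 221.6] top [386.1 151.7]
0.85 [313. 265.] [347.  220.5] top [387.4 154.2]
```

View pics/s3c.png

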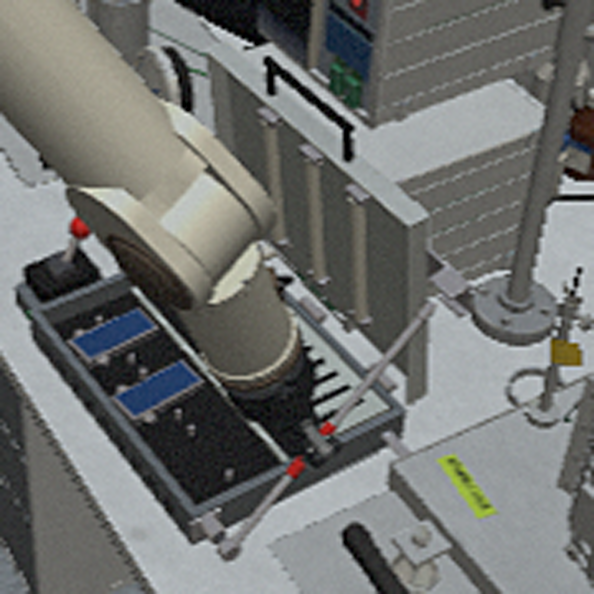

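```bash
cat >> h.py <<'E'
def ony(c,u,v,yb=-200):
    p,d=ray(c,u,v); n=np.r_[Q@[0,1],0]; q=b2w(0,yb,0); return w2b(p+d*(n@(q-p))/(n@d))
def pol(x,z): return np.hypot(x+112,z-34),np.arctan2(z-34,x+112)
E
python3 - <<'E'
from h import *
c=cam('side')
for u,v in [(431,308),(428,312),(375,370),(345,410),(330,428),(314,447),(297,465),(230,548)]:
    q=ony(c,220+u/3.3-.35,130+v/3.3-.35); print((u,v),q.round(1),np.round(pol(q[0],q[2]),3))
m=red(c['image']);
for b in blobs(m,8):
    if 300<b[1][0]<330: q=ony(c,*b[1]); print(b[1],q.round(1),np.round(pol(q[0],q[2]),3))
im=cv2.cvtColor(c['image'],cv2.COLOR_RGB2GRAY)
cv2.imwrite("pics/s4.png",cv2.resize(c['image'][205:295,285:375,::-1],None,fx=6.6,fy=6.6,interpolation=cv2.INTER_CUBIC))
E
```

```text
(431, 308) [  90.6 -200.   231. ] [282.62    0.771]
(428, 312) [  87.8 -200.   227.6] [278.231   0.77 ]
(375, 370) [  34.8 -200.   184.2] [210.031   0.797]
(345, 410) [   5.6 -200.   149.5] [164.82    0.777]
(330, 428) [  -9.5 -200.   134.8] [143.721   0.777]
(314, 447) [ -25.7 -200.   119.2] [121.267   0.779]
(297, 465) [ -43.3 -200.   105.7] [99.337  0.807]
(230, 548) [-112.2 -200.    34.2] [0.291 2.406]
[327.5, 127.0] [ -31.6 -200.   590.7] [562.438   1.427]
[318.9, 259.5] [ -12.3 -200.   135.8] [142.445   0.796]
[309.4, 271.3] [ -43.9 -200.   102.8] [96.779  0.791]
```

View pics/s4.png

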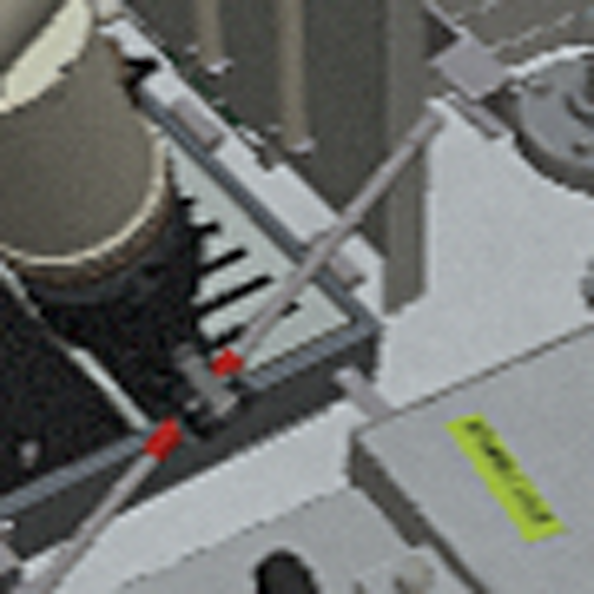

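```bash
python3 -m pendant '[{"ax":0,"ay":0,"az":0,"tx":0,"ty":0,"tz":0,"jaw":-0.39},{"ax":0,"ay":0,"az":0,"tx":0,"ty":0,"tz":0,"jaw":-0.39},{"ax":0,"ay":0,"az":0,"tx":-0.02,"ty":0,"tz":0.05,"jaw":-0.39},{"ax":0,"ay":0,"az":0,"tx":-0.06,"ty":0,"tz":0.15,"jaw":-0.39},{"ax":-0.003,"ay":0.05,"az":0,"tx":-0.12,"ty":0,"tz":0.28,"jaw":-0.29},{"ax":-0.006,"ay":0.1,"az":0,"tx":-0.12,"ty":0.05,"tz":0.43,"jaw":-0.29},{"ax":-0.009,"ay":0.15,"az":0,"tx":-0.12,"ty":0.12,"tz":0.58,"jaw":-0.29},{"ax":-0.011,"ay":0.189,"az":0,"tx":-0.12,"ty":0.2,"tz":0.73,"jaw":-0.29}]'
python3 - <<'E'
from h import *
go(85,0,400,'x')
c=cam('side'); t=cam('top')
for u,v in [(436,108),(375,183)]: 
    q=ony(c,285+u/6.6-.4,205+v/6.6-.4); print(np.round(pol(q[0],q[2]),3))
for b in blobs(red(c['image']),8):
    if 300<b[1][0]<330: q=ony(c,*b[1]); print(b[0],b[1],q.round(1),np.round(pol(q[0],q[2]),3))
cv2.imwrite("pics/s5.png",cv2.resize(c['image'][130:295,240:380,::-1],None,fx=3.6,fy=3.6,interpolation=cv2.INTER_CUBIC))
for a in (1.3,1.35,1.4,1.45):
  k,s=np.cos(a),np.sin(a)
  print(a,[((proj(c,b2w(125-288*k+12*s,y,50+288*s+12*k))-[240,130])*3.6).round(0).tolist() for y in (60,-60)])
E
```

```text
clock: 15.95
tool_pos: [0.5237, -0.2605, 0.3351]
tool_rot: [0.514, 1.566, -0.995]
ft_force: [1.2, 0.0, -0.8]
width: 0.356
t 15.95 box [ -54.5 -139.2  335.1] jawbox [ 0. -1.  0.] fing [ 0. -0. -1.] F [ 1.2  0.  -0.8] w 0.356 q [0.0, 0.29, 0.52, 1.62, -0.15, 1.27, -0.96]
t 0.437 0.491 0.216  a 0.001 0.002 0.749
[288.336   0.79 ]
[246.091   0.789]
25 [327.5, 127.0] [ -31.6 -200.   590.7] [562.438   1.427]
70 [313.7, 266.0] [ -29.6 -200.   117.6] [117.401   0.792]
1.3 [[185.0, 84.0], [269.0, 157.0]]
1.35 [[199.0, 76.0], [283.0, 149.0]]
1.4 [[212.0, 69.0], [298.0, 141.0]]
1.45 [[226.0, 63.0], [312.0, 134.0]]
```

View pics/s5.png

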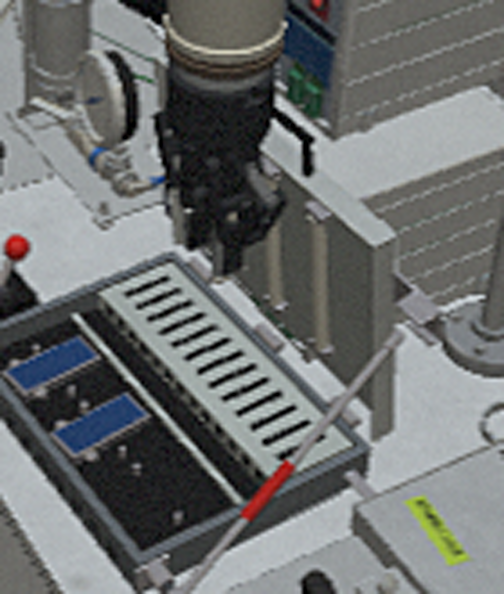

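Rod at 0.79, with its tip at (398,340) just below the socket; the hood is at about 1.43. Re-gripping the handle to ease it down.

```bash
python3 -m pendant '[{"ax":0,"ay":0,"az":0.07,"tx":0,"ty":0.08,"tz":0.1,"jaw":-0.29},{"ax":0,"ay":0,"az":0.14,"tx":0.04,"ty":0.16,"tz":0.2,"jaw":-0.29},{"ax":0,"ay":0,"az":0.21,"tx":0.1,"ty":0.25,"tz":0.24,"jaw":-0.29},{"ax":0,"ay":0,"az":0.28,"tx":0.16,"ty":0.34,"tz":0.24,"jaw":-0.29},{"ax":0,"ay":0,"az":0.35,"tx":0.24,"ty":0.42,"tz":0.24,"jaw":-0.29},{"ax":0,"ay":0,"az":0.42,"tx":0.33,"ty":0.48,"tz":0.24,"jaw":-0.29},{"ax":0,"ay":0,"az":0.49,"tx":0.42,"ty":0.494,"tz":0.24,"jaw":-0.29},{"ax":0,"ay":0,"az":0.56,"tx":0.48,"ty":0.494,"tz":0.24,"jaw":-0.29}]'
python3 -c "
from h import *
go(98,0,322,'x')"
```

```text
clock: 16.85
tool_pos: [0.6686, -0.1099, 0.4028]
tool_rot: [0.568, 1.567, 0.242]
ft_force: [0.8, -0.0, -0.8]
width: 0.354
t 16.85 box [ 99.    2.5 402.8] jawbox [ 0.93 -0.38  0.  ] fing [ 0.  0. -1.] F [ 0.8 -0.  -0.8] w 0.354 q [-0.05, 0.43, 0.27, 1.25, -0.11, 1.47, -0.12]
t -0.003 -0.009 -0.269  a -0.001 0.002 0.184
```

```bash
python3 -m pendant '[{"ax":0,"ay":0,"az":0.07,"tx":-0.002,"ty":-0.005,"tz":-0.04,"jaw":-0.29},{"ax":0,"ay":0,"az":0.14,"tx":-0.003,"ty":-0.009,"tz":-0.08,"jaw":-0.29},{"ax":0,"ay":0,"az":0.184,"tx":-0.003,"ty":-0.009,"tz":-0.12,"jaw":-0.29},{"ax":0,"ay":0,"az":0.184,"tx":-0.003,"ty":-0.009,"tz":-0.2,"jaw":-0.29},{"ax":0,"ay":0,"az":0.184,"tx":-0.003,"ty":-0.009,"tz":-0.269,"jaw":-0.29},{"ax":0,"ay":0,"az":0.184,"tx":-0.003,"ty":-0.009,"tz":-0.269,"jaw":-1},{"ax":0,"ay":0,"az":0.184,"tx":-0.003,"ty":-0.009,"tz":-0.269,"jaw":-1},{"ax":0,"ay":0,"az":0.184,"tx":-0.003,"ty":-0.009,"tz":-0.269,"jaw":-1}]' 60
python3 -m pendant '[{"ax":0,"ay":0,"az":0,"tx":0,"ty":0,"tz":0,"jaw":-1},{"ax":0,"ay":0,"az":0,"tx":-0.015,"ty":-0.001,"tz":-0.001,"jaw":-1},{"ax":0,"ay":0,"az":0,"tx":-0.03,"ty":-0.002,"tz":-0.003,"jaw":-1},{"ax":0,"ay":0,"az":0,"tx":-0.045,"ty":-0.003,"tz":-0.005,"jaw":-1},{"ax":0,"ay":0,"az":0,"tx":-0.06,"ty":-0.004,"tz":-0.007,"jaw":-1},{"ax":0,"ay":0,"az":0,"tx":-0.075,"ty":-0.005,"tz":-0.01,"jaw":-1},{"ax":0,"ay":0,"az":0,"tx":-0.09,"ty":-0.006,"tz":-0.013,"jaw":-1},{"ax":0,"ay":0,"az":0,"tx":-0.1,"ty":-0.006,"tz":-0.015,"jaw":-1}]'
python3 -c "
from h import *
st()"
```

```text
clock: 17.65
tool_pos: [0.6655, -0.1148, 0.321]
tool_rot: [-2.119, 1.571, -2.069]
ft_force: [1.0, -0.8, -8.6]
width: 0.088
clock: 18.45
tool_pos: [0.6373, -0.1164, 0.3171]
tool_rot: [-0.147, 1.566, -0.097]
ft_force: [6.5, -0.1, -11.8]
width: 0.094
t 18.45 box [ 67.4  -2.1 317.1] jawbox [ 1.   -0.01  0.  ] fing [ 0. -0. -1.] F [  6.5  -0.1 -11.8] w 0.094 q [-0.0, 0.4, 0.19, 1.48, -0.08, 1.27, 0.25]
```

```bash
python3 -m pendant '[{"ax":0,"ay":0,"az":0,"tx":-0.012,"ty":-0.001,"tz":-0.002,"jaw":-1},{"ax":0,"ay":0,"az":0,"tx":-0.022,"ty":-0.001,"tz":-0.005,"jaw":-1},{"ax":0,"ay":0,"az":0,"tx":-0.03,"ty":-0.002,"tz":-0.007,"jaw":-1},{"ax":0,"ay":0,"az":0,"tx":-0.038,"ty":-0.002,"tz":-0.009,"jaw":-1},{"ax":0,"ay":0,"az":0,"tx":-0.042,"ty":-0.002,"tz":-0.01,"jaw":-1},{"ax":0,"ay":0,"az":0,"tx":-0.042,"ty":-0.002,"tz":-0.01,"jaw":-1},{"ax":0,"ay":0,"az":0,"tx":-0.042,"ty":-0.002,"tz":-0.01,"jaw":-1},{"ax":0,"ay":0,"az":0,"tx":-0.042,"ty":-0.002,"tz":-0.01,"jaw":-1}]'
python3 - <<'E'
from h import *
st()
c=cam('side')
cv2.imwrite("pics/s6.png",cv2.resize(c['image'][130:295,240:380,::-1],None,fx=3.6,fy=3.6,interpolation=cv2.INTER_CUBIC))
for b in blobs(red(c['image']),8):
    if 300<b[1][0]<330: q=ony(c,*b[1]); print(b[0],b[1],q.round(1),np.round(pol(q[0],q[2]),3))
E
```

```text
clock: 19.25
tool_pos: [0.6287, -0.1169, 0.3153]
tool_rot: [-0.149, 1.557, -0.098]
ft_force: [17.3, -2.0, -12.6]
width: 0.092
t 19.25 box [ 58.8  -2.  315.3] jawbox [ 1.   -0.01  0.01] fing [ 0.01 -0.   -1.  ] F [ 17.3  -2.  -12.6] w 0.092 q [-0.0, 0.38, 0.19, 1.51, -0.08, 1.25, 0.25]
25 [327.5, 127.0] [ -31.6 -200.   590.7] [562.438   1.427]
70 [313.6, 266.2] [ -29.9 -200.   116.9] [116.688   0.79 ]
```

View pics/s6.png

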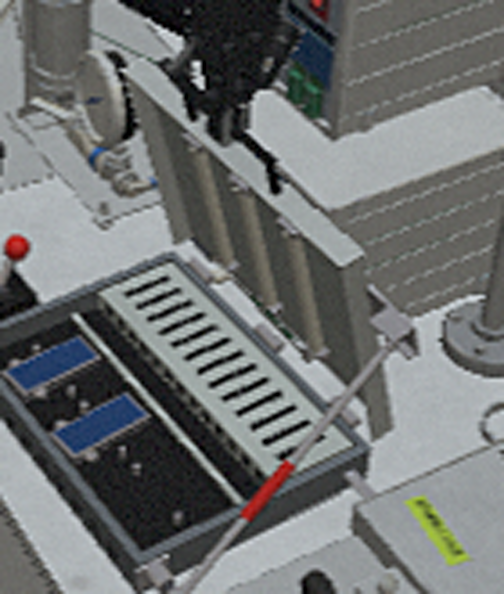

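The tip sits between the socket lips at (400,335), and the hood carries load at about 1.29. Releasing and going to view the panels.

```bash
python3 -m pendant '[{"ax":0,"ay":0,"az":0,"tx":0,"ty":0,"tz":0,"jaw":-0.29},{"ax":0,"ay":0,"az":0,"tx":0,"ty":0,"tz":0,"jaw":-0.29},{"ax":0,"ay":0,"az":0,"tx":0,"ty":0,"tz":0,"jaw":-0.29},{"ax":0,"ay":0,"az":0,"tx":0,"ty":0,"tz":0.1,"jaw":-0.29},{"ax":0,"ay":0,"az":-0.05,"tx":-0.02,"ty":0,"tz":0.2,"jaw":-0.29},{"ax":0,"ay":0,"az":-0.12,"tx":-0.12,"ty":0,"tz":0.25,"jaw":0.6},{"ax":0,"ay":0,"az":-0.19,"tx":-0.26,"ty":0.02,"tz":0.22,"jaw":0.6},{"ax":0,"ay":0,"az":-0.26,"tx":-0.4,"ty":0.06,"tz":0.12,"jaw":0.6}]' 
python3 -m pendant '[{"ax":0,"ay":0,"az":-0.07,"tx":-0.06,"ty":0.02,"tz":-0.05,"jaw":0.6},{"ax":0,"ay":0,"az":-0.14,"tx":-0.12,"ty":0.05,"tz":-0.14,"jaw":0.6},{"ax":0,"ay":0,"az":-0.21,"tx":-0.14,"ty":0.07,"tz":-0.25,"jaw":0.6},{"ax":0,"ay":0,"az":-0.28,"tx":-0.15,"ty":0.07,"tz":-0.35,"jaw":0.6},{"ax":0,"ay":0,"az":-0.35,"tx":-0.15,"ty":0.07,"tz":-0.43,"jaw":0.6},{"ax":0,"ay":0,"az":-0.42,"tx":-0.15,"ty":0.07,"tz":-0.43,"jaw":0.6},{"ax":0,"ay":0,"az":-0.49,"tx":-0.15,"ty":0.07,"tz":-0.43,"jaw":0.6},{"ax":0,"ay":0,"az":-0.49,"tx":-0.15,"ty":0.07,"tz":-0.43,"jaw":0.6}]'
python3 - <<'E'
from h import *
go(-87,0,60,'y')
c=cam('wrist','w5'); s=cam('side','s7')
im=c['image']; h=cv2.cvtColor(im,cv2.COLOR_RGB2HSV)
m=(h[...,0]>95)&(h[...,0]<130)&(h[...,1]>110)&(h[...,2]>60)
for b in blobs(m,300):
    rc=cv2.minAreaRect(np.argwhere(b[3])[:,::-1].astype(np.float32)); print(b[:3],rc)
    print([w2b(onz(c,*p,.032)).round(1).tolist() for p in cv2.boxPoints(rc)], w2b(onz(c,*rc[0],.032)).round(1))
E
```

```text
clock: 20.1
tool_pos: [0.5059, -0.1012, 0.3547]
tool_rot: [0.387, 1.563, -0.116]
ft_force: [1.0, -0.4, 0.4]
width: 0.802
clock: 20.9
tool_pos: [0.4603, -0.0788, 0.2228]
tool_rot: [1.756, 1.57, 0.233]
ft_force: [-0.5, 0.0, 0.3]
width: 0.797
t 20.9 box [-107.1   45.9  222.8] jawbox [-0.01 -1.   -0.  ] fing [ 0.  0. -1.] F [-0.5  0.   0.3] w 0.797 q [-0.18, 0.15, 0.32, 2.02, -0.06, 0.97, -1.35]
t 0.076 -0.149 -0.543  a -0.000 0.000 0.005
(np.int32(2820), [206.4, 117.7], [186, 75, 41, 87]) ((206.1106719970703, 118.21720886230469), (85.73735046386719, 33.86037063598633), 84.80557250976562)
[[-20.0, 111.2, 32.0], [-17.6, 79.1, 32.0], [-99.4, 74.5, 32.0], [-102.2, 108.8, 32.0]] [-58.5  93.5  32. ]
(np.int32(2791), [299.7, 119.1], [281, 76, 38, 88]) ((299.342529296875, 119.50830078125), (85.7760238647461, 33.74277877807617), 86.98721313476562)
[[-21.4, 21.2, 32.0], [-20.1, -10.8, 32.0], [-102.5, -18.2, 32.0], [-104.0, 15.9, 32.0]] [-60.6   2.1  32. ]
```

View pics/w5.png

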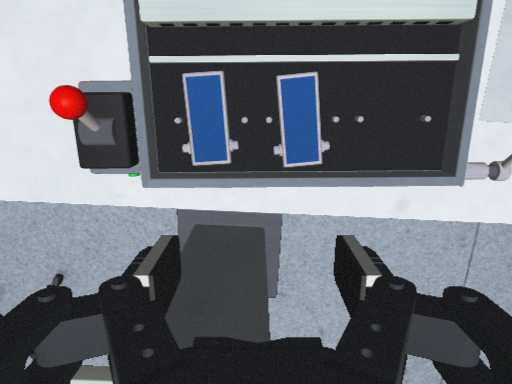

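Both panels show blue, with their lugs toward the box's front: the left panel's at (186,149) and (234,145), the middle panel's at (278,150) and (325,146). The right bay is empty.

Run:
```python
from h import *
c=cam('wrist')
for a,b in (((186,149),(234,145)),((278,150),(325,146))):
    A,B=w2b(onz(c,*a,.026)),w2b(onz(c,*b,.026)); print(A.round(1),B.round(1),((A+B)/2).round(1),np.linalg.norm(A-B))
for s in (27,57,123,154,): pass
print([w2b(onz(c,u,119,.031)).round(1).tolist() for u in (178,244,269,336,360,427)])
go(-87,1,60,'y')
```

```text
[-89.5 116.6  26. ] [-85.6  67.5  26. ] [-87.6  92.   26. ] 49.26909011223806
[-90.9  22.6  26. ] [-87.1 -25.2  26. ] [-89.   -1.3  26. ] 48.0093441889422
[[-59.2, 121.6, 31.0], [-59.5, 56.7, 31.0], [-59.6, 32.2, 31.0], [-59.9, -33.7, 31.0], [-60.0, -57.3, 31.0], [-60.3, -123.2, 31.0]]
t 21.05 box [-106.9   46.   222.8] jawbox [-0.01 -1.   -0.  ] fing [ 0.  0. -1.] F [-0.6 -0.1 -0.4] w 0.8 q [-0.18, 0.15, 0.32, 2.02, -0.06, 0.97, -1.35]
t 0.075 -0.146 -0.543  a -0.000 0.001 0.003
```

```bash
python3 -m pendant '[{"ax":0,"ay":0,"az":0.01,"tx":0.02,"ty":-0.05,"tz":-0.1,"jaw":0.6},{"ax":0,"ay":0,"az":0.02,"tx":0.04,"ty":-0.1,"tz":-0.22,"jaw":0.6},{"ax":0,"ay":0,"az":0.035,"tx":0.07,"ty":-0.15,"tz":-0.34,"jaw":0.6},{"ax":0,"ay":0,"az":0.035,"tx":0.07,"ty":-0.15,"tz":-0.46,"jaw":0.6},{"ax":0,"ay":0,"az":0.035,"tx":0.07,"ty":-0.15,"tz":-0.54,"jaw":0.6},{"ax":0,"ay":0,"az":0.035,"tx":0.07,"ty":-0.15,"tz":-0.6,"jaw":0.6},{"ax":0,"ay":0,"az":0.035,"tx":0.07,"ty":-0.15,"tz":-0.65,"jaw":0.6},{"ax":0,"ay":0,"az":0.035,"tx":0.07,"ty":-0.15,"tz":-0.67,"jaw":0.6}]' 
python3 -c "
from h import *
go(-88.5,-0.5,16)"
```

```text
clock: 21.85
tool_pos: [0.4805, -0.1235, 0.02]
tool_rot: [-1.996, 1.569, 2.842]
ft_force: [0.1, 1.6, 0.7]
width: 0.802
t 21.85 box [-89.5   0.1  20. ] jawbox [ 0.07 -1.   -0.  ] fing [-0.  0. -1.] F [0.1 1.6 0.7] w 0.802 q [-0.01, 0.54, 0.25, 2.08, -0.25, 0.55, -1.03]
t 0.004 -0.002 -0.013
```

```bash
python3 -m pendant '[{"ax":0,"ay":0,"az":0,"tx":0.003,"ty":-0.002,"tz":-0.008,"jaw":0.6},{"ax":0,"ay":0,"az":0,"tx":0.003,"ty":-0.002,"tz":-0.016,"jaw":0.6},{"ax":0,"ay":0,"az":0,"tx":0.003,"ty":-0.002,"tz":-0.016,"jaw":0.6},{"ax":0,"ay":0,"az":0,"tx":0.003,"ty":-0.002,"tz":-0.016,"jaw":-1},{"ax":0,"ay":0,"az":0,"tx":0.003,"ty":-0.002,"tz":-0.016,"jaw":-1},{"ax":0,"ay":0,"az":0,"tx":0.003,"ty":-0.002,"tz":-0.016,"jaw":-1},{"ax":0,"ay":0,"az":0,"tx":0.003,"ty":-0.002,"tz":-0.016,"jaw":-1},{"ax":0,"ay":0,"az":0,"tx":0.003,"ty":-0.002,"tz":-0.016,"jaw":-1}]' 50
python3 -c "
from h import *
st()"
```

```text
clock: 22.65
tool_pos: [0.4827, -0.1243, 0.0177]
tool_rot: [1.622, 1.569, 0.175]
ft_force: [-1.4, 0.7, 8.0]
width: 0.624
t 22.65 box [-87.4  -0.8  17.7] jawbox [ 0.06 -1.   -0.  ] fing [ 0.  0. -1.] F [-1.4  0.7  8. ] w 0.624 q [-0.0, 0.55, 0.25, 2.08, -0.25, 0.54, -1.03]
```

```bash
python3 -m pendant '[{"ax":0,"ay":0,"az":0,"tx":0,"ty":0,"tz":0.03,"jaw":-1},{"ax":0,"ay":0,"az":0,"tx":0,"ty":0,"tz":0.07,"jaw":-1},{"ax":0,"ay":0,"az":0,"tx":0,"ty":0,"tz":0.11,"jaw":-1},{"ax":0,"ay":0,"az":0,"tx":0,"ty":0,"tz":0.15,"jaw":-1},{"ax":0,"ay":0,"az":0,"tx":0,"ty":0,"tz":0.19,"jaw":-1},{"ax":0,"ay":0,"az":0,"tx":0,"ty":0,"tz":0.23,"jaw":-1},{"ax":0,"ay":0,"az":0,"tx":0,"ty":0,"tz":0.27,"jaw":-1},{"ax":0,"ay":0,"az":0,"tx":0,"ty":0,"tz":0.3,"jaw":-1}]' 50
python3 -m pendant '[{"ax":0,"ay":0,"az":-0.005,"tx":0,"ty":0,"tz":0,"jaw":-1},{"ax":0,"ay":0,"az":-0.01,"tx":-0.015,"ty":0,"tz":0,"jaw":-1},{"ax":0,"ay":0,"az":-0.02,"tx":-0.03,"ty":-0.001,"tz":0,"jaw":-1},{"ax":0,"ay":0,"az":-0.03,"tx":-0.045,"ty":-0.002,"tz":0,"jaw":-1},{"ax":0,"ay":0,"az":-0.03,"tx":-0.055,"ty":-0.003,"tz":0,"jaw":-1},{"ax":0,"ay":0,"az":-0.03,"tx":-0.065,"ty":-0.004,"tz":0,"jaw":-1},{"ax":0,"ay":0,"az":-0.03,"tx":-0.065,"ty":-0.004,"tz":0,"jaw":-1},{"ax":0,"ay":0,"az":-0.03,"tx":-0.065,"ty":-0.004,"tz":0,"jaw":-1}]'
python3 - <<'E'
from h import *
go(-107,0,83,'y')
c=cam('side')
cv2.imwrite("pics/s8.png",cv2.resize(c['image'][170:310,210:350,::-1],None,fx=3.6,fy=3.6,interpolation=cv2.INTER_CUBIC))
E
```

```text
clock: 23.45
tool_pos: [0.4823, -0.1244, 0.1076]
tool_rot: [1.371, 1.57, -0.077]
ft_force: [0.6, -0.8, -2.7]
width: 0.625
clock: 24.25
tool_pos: [0.4627, -0.1255, 0.1064]
tool_rot: [1.655, 1.571, 0.145]
ft_force: [-0.8, 0.7, -1.0]
width: 0.622
t 24.25 box [-107.4   -0.9  106.4] jawbox [ 0. -1. -0.] fing [ 0.  0. -1.] F [-0.8  0.7 -1. ] w 0.622 q [-0.07, 0.36, 0.33, 2.09, -0.18, 0.71, -1.14]
t 0.001 0.003 -0.078  a -0.000 0.000 -0.001
```

View pics/s8.png

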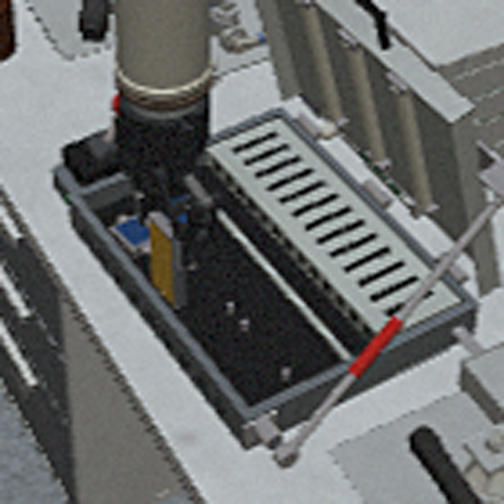

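```bash
python3 -m pendant '[{"ax":0,"ay":0,"az":0,"tx":0,"ty":0.002,"tz":-0.02,"jaw":-1},{"ax":0,"ay":0,"az":0,"tx":0,"ty":0.002,"tz":-0.04,"jaw":-1},{"ax":0,"ay":0,"az":0,"tx":0,"ty":0.002,"tz":-0.06,"jaw":-1},{"ax":0,"ay":0,"az":0,"tx":0,"ty":0.002,"tz":-0.07,"jaw":-1},{"ax":0,"ay":0,"az":0,"tx":0,"ty":0.002,"tz":-0.076,"jaw":-1},{"ax":0,"ay":0,"az":0,"tx":0,"ty":0.002,"tz":-0.082,"jaw":-1},{"ax":0,"ay":0,"az":0,"tx":0,"ty":0.002,"tz":-0.082,"jaw":-1},{"ax":0,"ay":0,"az":0,"tx":0,"ty":0.002,"tz":-0.082,"jaw":-1}]'
python3 -m pendant '[{"ax":0,"ay":0,"az":0,"tx":0.024,"ty":0.001,"tz":0,"jaw":-1},{"ax":0,"ay":0,"az":0,"tx":0.048,"ty":0.003,"tz":-0.001,"jaw":-1},{"ax":0,"ay":0,"az":0,"tx":0.072,"ty":0.004,"tz":-0.005,"jaw":-1},{"ax":0,"ay":0,"az":0,"tx":0.095,"ty":0.006,"tz":-0.011,"jaw":-1},{"ax":0,"ay":0,"az":0,"tx":0.118,"ty":0.007,"tz":-0.02,"jaw":-1},{"ax":0,"ay":0,"az":0,"tx":0.139,"ty":0.008,"tz":-0.031,"jaw":-1},{"ax":0,"ay":0,"az":0,"tx":0.159,"ty":0.009,"tz":-0.044,"jaw":-1},{"ax":0,"ay":0,"az":0,"tx":0.178,"ty":0.01,"tz":-0.058,"jaw":-1}]'
python3 - <<'E'
from h import *
st()
c=cam('side')
cv2.imwrite("pics/s9.png",cv2.resize(c['image'][170:310,210:350,::-1],None,fx=3.6,fy=3.6,interpolation=cv2.INTER_CUBIC))
E
```

```text
clock: 25.1
tool_pos: [0.4652, -0.1246, 0.0836]
tool_rot: [1.607, 1.566, 0.097]
ft_force: [-1.0, 2.4, 13.6]
width: 0.624
clock: 25.9
tool_pos: [0.5157, -0.1222, 0.0635]
tool_rot: [-1.466, 1.569, -2.977]
ft_force: [0.6, 1.5, -1.2]
width: 0.626
t 25.9 box [-54.4  -0.7  63.5] jawbox [ 0. -1.  0.] fing [-0. -0. -1.] F [ 0.6  1.5 -1.2] w 0.626 q [-0.06, 0.51, 0.29, 1.99, -0.23, 0.68, -1.13]
```

View pics/s9.png

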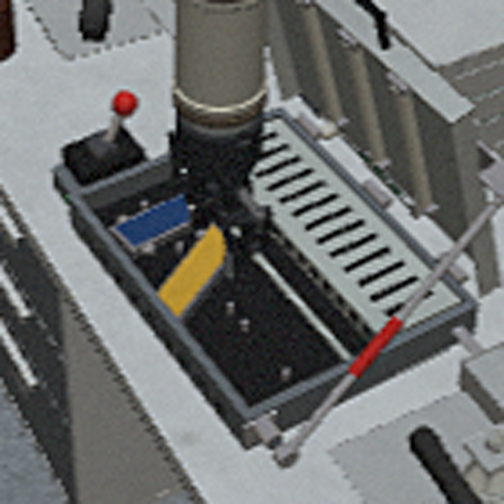

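The panel hangs with its tip at the front wall, leaning to the rear, yellow up. Continuing the lay-down.

```bash
python3 -m pendant '[{"ax":0,"ay":0,"az":0,"tx":0.018,"ty":0.001,"tz":-0.017,"jaw":-1},{"ax":0,"ay":0,"az":0,"tx":0.033,"ty":0.002,"tz":-0.036,"jaw":-1},{"ax":0,"ay":0,"az":0,"tx":0.047,"ty":0.003,"tz":-0.055,"jaw":-1},{"ax":0,"ay":0,"az":0,"tx":0.058,"ty":0.003,"tz":-0.076,"jaw":-1},{"ax":0,"ay":0,"az":0,"tx":0.068,"ty":0.004,"tz":-0.099,"jaw":-1},{"ax":0,"ay":0,"az":0,"tx":0.075,"ty":0.004,"tz":-0.122,"jaw":-1},{"ax":0,"ay":0,"az":0,"tx":0.08,"ty":0.005,"tz":-0.142,"jaw":-1},{"ax":0,"ay":0,"az":0,"tx":0.082,"ty":0.005,"tz":-0.152,"jaw":-1}]'
python3 -c "
from h import *
st()"
```

```text
clock: 26.75
tool_pos: [0.5404, -0.1203, 0.018]
tool_rot: [-1.763, 1.57, 3.01]
ft_force: [-0.1, 0.1, -0.4]
width: 0.626
t 26.75 box [-29.6  -0.3  18. ] jawbox [ 0. -1. -0.] fing [-0.  0. -1.] F [-0.1  0.1 -0.4] w 0.626 q [-0.04, 0.61, 0.26, 1.94, -0.26, 0.62, -1.12]
```

```bash
python3 -m pendant '[{"ax":0,"ay":0,"az":0,"tx":0,"ty":0,"tz":0,"jaw":0.6},{"ax":0,"ay":0,"az":0,"tx":0,"ty":0,"tz":0,"jaw":0.6},{"ax":0,"ay":0,"az":0,"tx":0,"ty":0,"tz":0,"jaw":0.6},{"ax":0,"ay":0,"az":0,"tx":0,"ty":0,"tz":0.1,"jaw":0.6},{"ax":0,"ay":0,"az":0,"tx":-0.03,"ty":0.03,"tz":0.24,"jaw":0.6},{"ax":0,"ay":0,"az":0,"tx":-0.1,"ty":0.07,"tz":0.4,"jaw":0.6},{"ax":0,"ay":0,"az":0,"tx":-0.18,"ty":0.12,"tz":0.55,"jaw":0.6},{"ax":0,"ay":0,"az":0,"tx":-0.26,"ty":0.15,"tz":0.67,"jaw":0.6}]'
cat > look.py <<'E'
from h import *
c=cam('wrist','wl'); im=c['image']; h=cv2.cvtColor(im,cv2.COLOR_RGB2HSV)
for n,lo,hi in (('blue',95,130),('yel',15,32)):
  m=(h[...,0]>lo)&(h[...,0]<hi)&(h[...,1]>110)&(h[...,2]>60)
  for b in blobs(m,300):
    rc=cv2.minAreaRect(np.argwhere(b[3])[:,::-1].astype(np.float32)); P=np.array([w2b(onz(c,*p,.032))[:2] for p in cv2.boxPoints(rc)])
    print(n,b[0],np.round(rc[0]),P.round(0).tolist(),P.mean(0).round(1))
E
python3 look.py
python3 - <<'E'
from h import *
go(-87.5,92.5,60,'y')
a=cv2.imread('pics/wl.png'); cv2.imwrite('pics/wlc.png',cv2.resize(a[30:210,130:430],None,fx=2.6,fy=2.6,interpolation=cv2.INTER_CUBIC))
E
```

```text
clock: 27.55
tool_pos: [0.4629, -0.075, 0.2211]
tool_rot: [1.594, 1.569, 0.084]
ft_force: [0.8, 0.7, -0.2]
width: 0.799
blue 2861 [205. 117.] [[-16.0, 116.0], [-14.0, 84.0], [-95.0, 79.0], [-98.0, 114.0]] [-55.8  98.3]
yel 2892 [310. 119.] [[-17.0, 15.0], [-16.0, -17.0], [-98.0, -24.0], [-99.0, 11.0]] [-57.5  -3.8]
t 27.6 box [-105.2   50.3  226.9] jawbox [ 0. -1. -0.] fing [ 0.01  0.   -1.  ] F [-4.3  1.3  1.2] w 0.801 q [-0.23, 0.15, 0.37, 2.02, -0.07, 0.98, -1.34]
t 0.051 0.144 -0.556  a -0.001 0.003 -0.001
```

View pics/wlc.png

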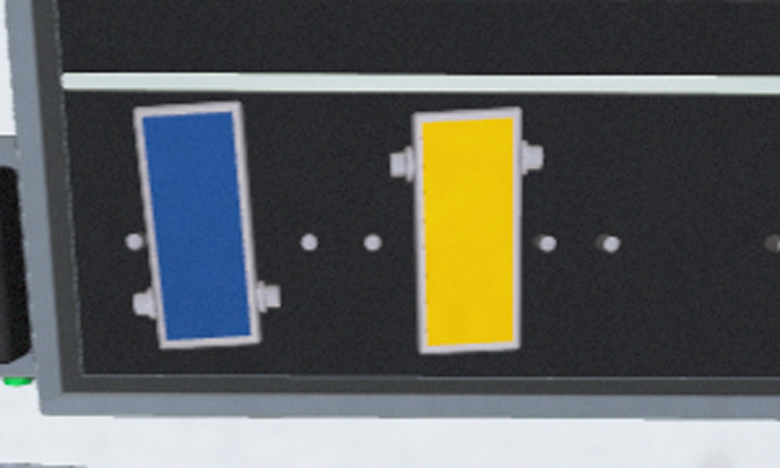

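Panel 2 now lies with yellow up between its studs; panel 1 is still blue. I'll remeasure now that the arm has settled.

```bash
python3 look.py
python3 - <<'E'
from h import *
st()
im=cv2.imread('pics/wl.png'); c=cam('wrist')
g=im.min(2)>120
for b in blobs(g[60:165,150:440],4):
    u,v=b[1][0]+150,b[1][1]+60
    if b[0]<300: print(b[0],(round(u),round(v)),b[2][2:],w2b(onz(c,u,v,.027)).round(1)[:2])
E
```

```text
blue 2775 [205. 114.] [[-14.0, 120.0], [-10.0, 88.0], [-92.0, 80.0], [-96.0, 114.0]] [-52.9 100.5]
yel 2800 [309. 118.] [[-16.0, 14.0], [-16.0, -17.0], [-99.0, -22.0], [-99.0, 12.0]] [-57.5  -3.1]
t 27.65 box [-103.1   49.8  224.8] jawbox [ 0. -1. -0.] fing [ 0.01  0.   -1.  ] F [ 0.8  0.4 -0.1] w 0.802 q [-0.23, 0.15, 0.37, 2.02, -0.07, 0.97, -1.34]
135 (151, 144) [4, 53] [-79.7 156.5]
28 (250, 122) [6, 6] [-57.9  55.6]
27 (274, 122) [6, 6] [-57.8  31.4]
26 (340, 123) [6, 5] [-58.  -34.7]
23 (364, 123) [5, 5] [-58.  -59.1]
28 (430, 123) [6, 6] [ -58.  -125.6]
```

Panel 1 is shifting while panel 2 stays put, so it is being knocked. I'll wait and look again.

```bash
python3 -m pendant '[{"ax":0,"ay":0,"az":0,"tx":0,"ty":0,"tz":0,"jaw":0.6},{"ax":0,"ay":0,"az":0,"tx":0,"ty":0,"tz":0,"jaw":0.6},{"ax":0,"ay":0,"az":0,"tx":0,"ty":0,"tz":0,"jaw":0.6},{"ax":0,"ay":0,"az":0,"tx":0,"ty":0,"tz":0,"jaw":0.6},{"ax":0,"ay":0,"az":0,"tx":0,"ty":0,"tz":0,"jaw":0.6},{"ax":0,"ay":0,"az":0,"tx":0,"ty":0,"tz":0,"jaw":0.6},{"ax":0,"ay":0,"az":0,"tx":0,"ty":0,"tz":0,"jaw":0.6},{"ax":0,"ay":0,"az":0,"tx":0,"ty":0,"tz":0,"jaw":0.6}]'
python3 look.py; python3 look.py;  python3 - <<'E'
from h import *
st()
a=cv2.imread('pics/wl.png'); cv2.imwrite('pics/wld.png',cv2.resize(a[60:180,130:330],None,fx=4,fy=4,interpolation=cv2.INTER_CUBIC))
E
```

```text
clock: 28.5
tool_pos: [0.4632, -0.0757, 0.2189]
tool_rot: [-0.609, 1.571, -2.12]
ft_force: [0.4, 0.2, 0.0]
width: 0.804
blue 2922 [202. 113.] [[-14.0, 120.0], [-10.0, 88.0], [-92.0, 79.0], [-96.0, 114.0]] [-52.8 100.4]
yel 2958 [309. 118.] [[-16.0, 14.0], [-16.0, -17.0], [-99.0, -22.0], [-99.0, 12.0]] [-57.4  -3.3]
blue 2919 [202. 114.] [[-14.0, 120.0], [-10.0, 88.0], [-92.0, 80.0], [-96.0, 114.0]] [-52.9 100.6]
yel 2955 [309. 118.] [[-16.0, 14.0], [-16.0, -17.0], [-99.0, -22.0], [-99.0, 12.0]] [-57.3  -3.2]
t 28.6 box [-104.    48.9  219. ] jawbox [ 0. -1. -0.] fing [ 0.  0. -1.] F [-0.1 -0.2 -1.3] w 0.799 q [-0.23, 0.16, 0.37, 2.02, -0.07, 0.97, -1.33]
```

View pics/wld.png

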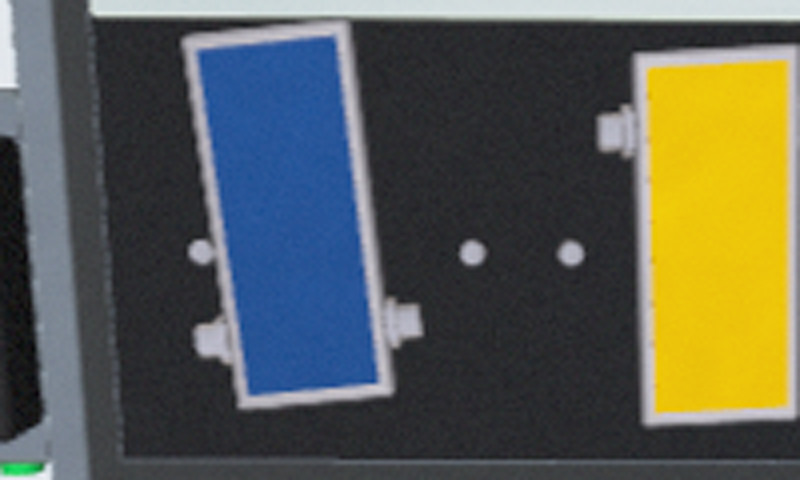

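Run:
```python
from h import *
c=cam('wrist')
A,B=w2b(onz(c,181.6,144.6,.026)),w2b(onz(c,231.4,139.9,.026)); M=(A+B)/2
print(A.round(1),B.round(1),M.round(1),np.arctan2(B[0]-A[0],A[1]-B[1]))
print([w2b(onz(c,130+x/4-.4,60+y/4-.4,.031)).round(1).tolist() for x,y in ((201,252),(472,253),(570,254))])
go(M[0],M[1],60,'y')
```

```text
[-82.3 123.   26. ] [-77.5  72.8  26. ] [-79.9  97.9  26. ] 0.09562445788231996
[[-60.2, 122.4, 31.0], [-60.3, 56.3, 31.0], [-60.5, 32.5, 31.0]]
t 28.65 box [-103.9   48.9  219. ] jawbox [ 0. -1. -0.] fing [ 0.  0. -1.] F [-0.1 -0.2 -0.6] w 0.798 q [-0.23, 0.16, 0.37, 2.02, -0.07, 0.97, -1.33]
t 0.070 0.168 -0.530  a -0.000 0.000 -0.001
```

```bash
python3 -m pendant '[{"ax":0,"ay":0,"az":0.015,"tx":0.02,"ty":0.06,"tz":-0.08,"jaw":0.6},{"ax":0,"ay":0,"az":0.03,"tx":0.05,"ty":0.12,"tz":-0.18,"jaw":0.6},{"ax":0,"ay":0,"az":0.045,"tx":0.07,"ty":0.168,"tz":-0.3,"jaw":0.6},{"ax":0,"ay":0,"az":0.045,"tx":0.07,"ty":0.168,"tz":-0.42,"jaw":0.6},{"ax":0,"ay":0,"az":0.045,"tx":0.07,"ty":0.168,"tz":-0.52,"jaw":0.6},{"ax":0,"ay":0,"az":0.045,"tx":0.07,"ty":0.168,"tz":-0.58,"jaw":0.6},{"ax":0,"ay":0,"az":0.045,"tx":0.07,"ty":0.168,"tz":-0.62,"jaw":0.6},{"ax":0,"ay":0,"az":0.045,"tx":0.07,"ty":0.168,"tz":-0.65,"jaw":0.6}]' 
python3 -c "
from h import *
go(-80,98,17)"
```

```text
clock: 29.45
tool_pos: [0.4842, -0.0252, 0.0233]
tool_rot: [-1.548, 1.57, -2.965]
ft_force: [-0.3, -0.3, 0.9]
width: 0.799
t 29.45 box [-80.   98.   23.3] jawbox [ 0.1 -1.   0. ] fing [-0. -0. -1.] F [-0.3 -0.3  0.9] w 0.799 q [-0.2, 0.52, 0.24, 2.11, -0.23, 0.54, -1.21]
t 0.000 0.000 -0.021
```

```bash
python3 -m pendant '[{"ax":0,"ay":0,"az":0,"tx":0,"ty":0,"tz":-0.01,"jaw":0.6},{"ax":0,"ay":0,"az":0,"tx":0,"ty":0,"tz":-0.02,"jaw":0.6},{"ax":0,"ay":0,"az":0,"tx":0,"ty":0,"tz":-0.022,"jaw":0.6},{"ax":0,"ay":0,"az":0,"tx":0,"ty":0,"tz":-0.022,"jaw":-1},{"ax":0,"ay":0,"az":0,"tx":0,"ty":0,"tz":-0.022,"jaw":-1},{"ax":0,"ay":0,"az":0,"tx":0,"ty":0,"tz":-0.022,"jaw":-1},{"ax":0,"ay":0,"az":0,"tx":0,"ty":0,"tz":-0.022,"jaw":-1},{"ax":0,"ay":0,"az":0,"tx":0,"ty":0,"tz":-0.022,"jaw":-1}]' 50
python3 -c "
from h import *
st()"
```

```text
clock: 30.25
tool_pos: [0.4847, -0.0252, 0.0185]
tool_rot: [1.74, 1.569, 0.324]
ft_force: [-2.4, -0.4, 6.9]
width: 0.626
t 30.25 box [-79.5  98.   18.5] jawbox [ 0.1 -1.  -0. ] fing [ 0.  0. -1.] F [-2.4 -0.4  6.9] w 0.626 q [-0.2, 0.53, 0.23, 2.11, -0.23, 0.53, -1.21]
```

```bash
python3 -m pendant '[{"ax":0,"ay":0,"az":0,"tx":0,"ty":0,"tz":0.03,"jaw":-1},{"ax":0,"ay":0,"az":0,"tx":0,"ty":0,"tz":0.07,"jaw":-1},{"ax":0,"ay":0,"az":0,"tx":0,"ty":0,"tz":0.11,"jaw":-1},{"ax":0,"ay":0,"az":0,"tx":0,"ty":0,"tz":0.15,"jaw":-1},{"ax":0,"ay":0,"az":0,"tx":0,"ty":0,"tz":0.19,"jaw":-1},{"ax":0,"ay":0,"az":0,"tx":0,"ty":0,"tz":0.23,"jaw":-1},{"ax":0,"ay":0,"az":0,"tx":0,"ty":0,"tz":0.27,"jaw":-1},{"ax":0,"ay":0,"az":0,"tx":0,"ty":0,"tz":0.31,"jaw":-1}]' 50
python3 -m pendant '[{"ax":0,"ay":0,"az":-0.005,"tx":-0.005,"ty":0,"tz":0.01,"jaw":-1},{"ax":0,"ay":0,"az":-0.015,"tx":-0.02,"ty":-0.005,"tz":0.01,"jaw":-1},{"ax":0,"ay":0,"az":-0.025,"tx":-0.04,"ty":-0.012,"tz":0.01,"jaw":-1},{"ax":0,"ay":0,"az":-0.035,"tx":-0.06,"ty":-0.02,"tz":0.01,"jaw":-1},{"ax":0,"ay":0,"az":-0.045,"tx":-0.078,"ty":-0.028,"tz":0.01,"jaw":-1},{"ax":0,"ay":0,"az":-0.045,"tx":-0.09,"ty":-0.032,"tz":0.01,"jaw":-1},{"ax":0,"ay":0,"az":-0.045,"tx":-0.09,"ty":-0.032,"tz":0.01,"jaw":-1},{"ax":0,"ay":0,"az":-0.045,"tx":-0.09,"ty":-0.032,"tz":0.01,"jaw":-1}]'
python3 - <<'E'
from h import *
go(-107,90,83,'y')
c=cam('side','s11'); h=cv2.cvtColor(c['image'],cv2.COLOR_RGB2HSV); m=(h[...,0]>15)&(h[...,0]<32)&(h[...,1]>110)&(h[...,2]>60)
print([b[:3] for b in blobs(m,30)],[proj(c,b2w(-113,90,z)).round() for z in (30,110)])
E
```

```text
clock: 31.05
tool_pos: [0.484, -0.0252, 0.1113]
tool_rot: [-1.865, 1.571, 3.002]
ft_force: [0.6, 0.3, -0.3]
width: 0.627
clock: 31.85
tool_pos: [0.4573, -0.0348, 0.1134]
tool_rot: [1.863, 1.571, 0.353]
ft_force: [-0.2, -0.2, -1.0]
width: 0.628
t 31.85 box [-107.5   90.   113.4] jawbox [ 0. -1. -0.] fing [ 0.  0. -1.] F [-0.2 -0.2 -1. ] w 0.628 q [-0.26, 0.31, 0.33, 2.14, -0.15, 0.71, -1.35]
t 0.002 0.000 -0.101  a -0.000 0.000 -0.001
[(np.int32(62), [255.6, 103.3], [252, 99, 10, 12]), (np.int32(92), [240.2, 224.4], [238, 214, 6, 22]), (np.int32(62), [390.9, 236.6], [387, 233, 9, 8]), (np.int32(180), [269.1, 247.8], [257, 241, 25, 16])] [array([241., 237.]), array([240., 220.])]
```

```bash
python3 -m pendant '[{"ax":0,"ay":0,"az":0,"tx":0.001,"ty":0,"tz":-0.03,"jaw":-1},{"ax":0,"ay":0,"az":0,"tx":0.001,"ty":0,"tz":-0.06,"jaw":-1},{"ax":0,"ay":0,"az":0,"tx":0.001,"ty":0,"tz":-0.08,"jaw":-1},{"ax":0,"ay":0,"az":0,"tx":0.001,"ty":0,"tz":-0.09,"jaw":-1},{"ax":0,"ay":0,"az":0,"tx":0.001,"ty":0,"tz":-0.097,"jaw":-1},{"ax":0,"ay":0,"az":0,"tx":0.001,"ty":0,"tz":-0.103,"jaw":-1},{"ax":0,"ay":0,"az":0,"tx":0.001,"ty":0,"tz":-0.103,"jaw":-1},{"ax":0,"ay":0,"az":0,"tx":0.001,"ty":0,"tz":-0.103,"jaw":-1}]'
python3 -m pendant '[{"ax":0,"ay":0,"az":0,"tx":0.024,"ty":0.001,"tz":0,"jaw":-1},{"ax":0,"ay":0,"az":0,"tx":0.048,"ty":0.003,"tz":-0.001,"jaw":-1},{"ax":0,"ay":0,"az":0,"tx":0.072,"ty":0.004,"tz":-0.005,"jaw":-1},{"ax":0,"ay":0,"az":0,"tx":0.095,"ty":0.006,"tz":-0.011,"jaw":-1},{"ax":0,"ay":0,"az":0,"tx":0.118,"ty":0.007,"tz":-0.02,"jaw":-1},{"ax":0,"ay":0,"az":0,"tx":0.139,"ty":0.008,"tz":-0.031,"jaw":-1},{"ax":0,"ay":0,"az":0,"tx":0.159,"ty":0.009,"tz":-0.044,"jaw":-1},{"ax":0,"ay":0,"az":0,"tx":0.178,"ty":0.01,"tz":-0.058,"jaw":-1}]'
python3 - <<'E'
from h import *
st()
c=cam('side','s12'); h=cv2.cvtColor(c['image'],cv2.COLOR_RGB2HSV); m=(h[...,0]>15)&(h[...,0]<32)&(h[...,1]>110)&(h[...,2]>60)
print([b[:3] for b in blobs(m,30)])
E
```

```text
clock: 32.7
tool_pos: [0.4607, -0.0346, 0.0845]
tool_rot: [1.62, 1.565, 0.109]
ft_force: [-0.7, 0.2, 13.9]
width: 0.629
clock: 33.5
tool_pos: [0.5101, -0.0321, 0.064]
tool_rot: [-1.483, 1.568, -2.994]
ft_force: [-0.8, 0.3, -0.5]
width: 0.623
t 33.5 box [-54.6  89.6  64. ] jawbox [ 0. -1.  0.] fing [-0. -0. -1.] F [-0.8  0.3 -0.5] w 0.623 q [-0.23, 0.48, 0.29, 2.04, -0.22, 0.66, -1.31]
[(np.int32(60), [255.7, 103.2], [252, 99, 10, 12]), (np.int32(183), [249.3, 228.2], [240, 217, 18, 23]), (np.int32(62), [390.9, 236.6], [387, 233, 9, 8]), (np.int32(182), [269.1, 247.8], [257, 240, 25, 17])]
```

```bash
python3 -m pendant '[{"ax":0,"ay":0,"az":0,"tx":0.018,"ty":0.001,"tz":-0.017,"jaw":-1},{"ax":0,"ay":0,"az":0,"tx":0.033,"ty":0.002,"tz":-0.036,"jaw":-1},{"ax":0,"ay":0,"az":0,"tx":0.047,"ty":0.003,"tz":-0.055,"jaw":-1},{"ax":0,"ay":0,"az":0,"tx":0.058,"ty":0.003,"tz":-0.076,"jaw":-1},{"ax":0,"ay":0,"az":0,"tx":0.068,"ty":0.004,"tz":-0.099,"jaw":-1},{"ax":0,"ay":0,"az":0,"tx":0.075,"ty":0.004,"tz":-0.122,"jaw":-1},{"ax":0,"ay":0,"az":0,"tx":0.08,"ty":0.005,"tz":-0.142,"jaw":-1},{"ax":0,"ay":0,"az":0,"tx":0.082,"ty":0.005,"tz":-0.151,"jaw":-1}]'
python3 -m pendant '[{"ax":0,"ay":0,"az":0,"tx":0,"ty":0,"tz":0,"jaw":0.5},{"ax":0,"ay":0,"az":0,"tx":0,"ty":0,"tz":0,"jaw":0.5},{"ax":0,"ay":0,"az":0,"tx":0,"ty":0,"tz":0,"jaw":0.5},{"ax":0,"ay":0,"az":0,"tx":0,"ty":0,"tz":0.1,"jaw":0.5},{"ax":0,"ay":0,"az":0,"tx":-0.03,"ty":-0.03,"tz":0.24,"jaw":0.5},{"ax":0,"ay":0,"az":0,"tx":-0.1,"ty":-0.07,"tz":0.4,"jaw":0.5},{"ax":0,"ay":0,"az":0,"tx":-0.18,"ty":-0.12,"tz":0.55,"jaw":0.5},{"ax":0,"ay":0,"az":0,"tx":-0.24,"ty":-0.15,"tz":0.67,"jaw":0.5}]'
python3 look.py; python3 look.py; python3 -c "
from h import *
go(57,0,400,'x')"
```

```text
clock: 34.35
tool_pos: [0.5352, -0.0303, 0.019]
tool_rot: [-1.583, 1.57, -3.093]
ft_force: [-0.3, 1.0, -0.6]
width: 0.625
clock: 35.15
tool_pos: [0.4625, -0.0761, 0.2228]
tool_rot: [1.56, 1.57, 0.049]
ft_force: [-0.1, 0.6, -0.3]
width: 0.751
yel 2883 [215. 117.] [[-16.0, 105.0], [-15.0, 72.0], [-97.0, 70.0], [-99.0, 105.0]] [-56.6  88. ]
yel 2917 [308. 118.] [[-16.0, 14.0], [-16.0, -18.0], [-99.0, -22.0], [-99.0, 12.0]] [-57.6  -3.4]
yel 2764 [212. 118.] [[-16.0, 105.0], [-15.0, 72.0], [-97.0, 70.0], [-99.0, 105.0]] [-56.8  88.1]
yel 2769 [303. 119.] [[-16.0, 14.0], [-16.0, -18.0], [-99.0, -21.0], [-99.0, 13.0]] [-57.6  -3.1]
t 35.25 box [-102.6   46.6  226.7] jawbox [-0. -1. -0.] fing [ 0.01  0.   -1.  ] F [ 1.5 -0.1  0.6] w 0.753 q [-0.24, 0.15, 0.39, 2.02, -0.07, 0.97, -1.33]
t 0.540 -0.124 0.578  a 0.004 0.004 -0.749
```

Both panels show yellow, at (-57,88) and (-57,-3), sitting in their bays. Going back to the handle.

```bash
python3 -m pendant '[{"ax":0,"ay":0,"az":0.07,"tx":0,"ty":-0.02,"tz":0.15,"jaw":-0.29},{"ax":0,"ay":0,"az":0.14,"tx":0,"ty":-0.05,"tz":0.3,"jaw":-0.29},{"ax":0,"ay":0,"az":0.21,"tx":0.03,"ty":-0.08,"tz":0.45,"jaw":-0.29},{"ax":0,"ay":0,"az":0.28,"tx":0.1,"ty":-0.11,"tz":0.56,"jaw":-0.29},{"ax":0,"ay":0,"az":0.35,"tx":0.22,"ty":-0.13,"tz":0.6,"jaw":-0.29},{"ax":0,"ay":0,"az":0.42,"tx":0.35,"ty":-0.125,"tz":0.6,"jaw":-0.29},{"ax":0,"ay":0,"az":0.49,"tx":0.46,"ty":-0.123,"tz":0.6,"jaw":-0.29},{"ax":0,"ay":0,"az":0.56,"tx":0.53,"ty":-0.123,"tz":0.6,"jaw":-0.29}]'
python3 - <<'E'
from h import *
go(56,0,315,'x')
c=cam('side','s13'); t=cam('top')
for a in (1.26,1.28,1.30):
  k,s=np.cos(a),np.sin(a)
  print(a,[proj(c,b2w(125-288*k+12*s,y,50+288*s+12*k)).round(1).tolist() for y in (60,-60)])
a=cv2.imread('pics/s13.png'); cv2.imwrite("pics/s13c.png",cv2.resize(a[130:295,240:380],None,fx=3.6,fy=3.6,interpolation=cv2.INTER_CUBIC))
g=a.max(2)
print(g[160:185,300:325:1][::2,::2])
E
```

```text
clock: 36.05
tool_pos: [0.6246, -0.1112, 0.3998]
tool_rot: [2.355, 1.57, 2.025]
ft_force: [0.1, 0.4, -0.1]
width: 0.358
t 36.05 box [ 55.    3.9 399.8] jawbox [ 0.93 -0.38 -0.  ] fing [-0.  0. -1.] F [ 0.1  0.4 -0.1] w 0.358 q [-0.1, 0.35, 0.33, 1.38, -0.11, 1.43, -0.11]
t 0.004 -0.013 -0.283  a -0.000 -0.000 0.186
1.26 [[288.3, 155.3], [311.5, 175.6]]
1.28 [[289.8, 154.3], [313.1, 174.6]]
1.3 [[291.3, 153.4], [314.7, 173.6]]
[[ 14 149 183 178 177 175 174 176 181 175 187 105  53]
 [ 11  13 135 183 176 176 180 175 173 177 175 181 125]
 [159  51  18 131 182 181 175 180 181 181 182 185 184]
 [159 168  77  16 132 192 181 179 178 179 176 183 178]
 [159 158 170  56   8  35 195 181 175 181 179 178 177]
 [158 159 153 168 114  17   0 198 181 176 175 179 176]
 [160 161 156 156 164 161  17   8 195 179 176 178 178]
 [ 61 138 166 155 156 163 158   8   0 188 177 177 175]
 [ 66  67 120 166 156 156 167  71  10 171 179 173 177]
 [ 71  69 132 121 161 160 160 151   6  82 144 180 177]
 [ 59  72  43 161 119 172 159 154   0 129  67 151 181]
 [ 82  72  67 111  99  87 171 161   5  79 174  87 144]
 [102  68  63  79  86 101  68 177 180 172 168 167 145]]
```

```bash
python3 -m pendant '[{"ax":0,"ay":0,"az":0.07,"tx":0.006,"ty":-0.007,"tz":-0.04,"jaw":-0.29},{"ax":0,"ay":0,"az":0.14,"tx":0.007,"ty":-0.013,"tz":-0.08,"jaw":-0.29},{"ax":0,"ay":0,"az":0.186,"tx":0.007,"ty":-0.013,"tz":-0.12,"jaw":-0.29},{"ax":0,"ay":0,"az":0.186,"tx":0.007,"ty":-0.013,"tz":-0.2,"jaw":-0.29},{"ax":0,"ay":0,"az":0.186,"tx":0.007,"ty":-0.013,"tz":-0.281,"jaw":-0.29},{"ax":0,"ay":0,"az":0.186,"tx":0.007,"ty":-0.013,"tz":-0.281,"jaw":-1},{"ax":0,"ay":0,"az":0.186,"tx":0.007,"ty":-0.013,"tz":-0.281,"jaw":-1},{"ax":0,"ay":0,"az":0.186,"tx":0.007,"ty":-0.013,"tz":-0.281,"jaw":-1}]' 70
python3 -m pendant '[{"ax":0,"ay":0,"az":0,"tx":0,"ty":0,"tz":0,"jaw":-1},{"ax":0,"ay":0,"az":0,"tx":0.012,"ty":0.001,"tz":0.003,"jaw":-1},{"ax":0,"ay":0,"az":0,"tx":0.026,"ty":0.002,"tz":0.006,"jaw":-1},{"ax":0,"ay":0,"az":0,"tx":0.04,"ty":0.003,"tz":0.009,"jaw":-1},{"ax":0,"ay":0,"az":0,"tx":0.054,"ty":0.004,"tz":0.012,"jaw":-1},{"ax":0,"ay":0,"az":0,"tx":0.068,"ty":0.004,"tz":0.015,"jaw":-1},{"ax":0,"ay":0,"az":0,"tx":0.082,"ty":0.005,"tz":0.017,"jaw":-1},{"ax":0,"ay":0,"az":0,"tx":0.096,"ty":0.006,"tz":0.019,"jaw":-1}]'
python3 -m pendant '[{"ax":0,"ay":0,"az":0,"tx":0.012,"ty":0.001,"tz":0.001,"jaw":-1},{"ax":0,"ay":0,"az":0,"tx":0.024,"ty":0.001,"tz":0.002,"jaw":-1},{"ax":0,"ay":0,"az":0,"tx":0.036,"ty":0.002,"tz":0.003,"jaw":-1},{"ax":0,"ay":0,"az":0,"tx":0.042,"ty":0.002,"tz":0.004,"jaw":-1},{"ax":0,"ay":0,"az":0,"tx":0.042,"ty":0.002,"tz":0.004,"jaw":-1},{"ax":0,"ay":0,"az":0,"tx":0.042,"ty":0.002,"tz":0.004,"jaw":-1},{"ax":0,"ay":0,"az":0,"tx":0.042,"ty":0.002,"tz":0.004,"jaw":-1},{"ax":0,"ay":0,"az":0,"tx":0.042,"ty":0.002,"tz":0.004,"jaw":-1}]'
python3 -c "
from h import *
st()
c=cam('side')
for b in blobs(red(c['image']),8):
    if 300<b[1][0]<330: q=ony(c,*b[1]); print(b[0],b[1],q.round(1),np.round(pol(q[0],q[2]),3))"
```

```text
clock: 36.95
tool_pos: [0.6281, -0.1151, 0.3152]
tool_rot: [-0.095, 1.564, -0.043]
ft_force: [18.0, -1.2, -17.3]
width: 0.09
clock: 37.75
tool_pos: [0.6521, -0.1138, 0.3198]
tool_rot: [2.922, 1.565, 2.974]
ft_force: [-3.7, 1.0, -25.9]
width: 0.085
clock: 38.55
tool_pos: [0.6672, -0.113, 0.3222]
tool_rot: [0.396, 1.57, 0.448]
ft_force: [2.5, 0.8, -26.6]
width: 0.085
t 38.55 box [ 97.4  -0.4 322.2] jawbox [ 1.   -0.01  0.  ] fing [ 0.  0. -1.] F [  2.5   0.8 -26.6] w 0.085 q [-0.04, 0.46, 0.25, 1.38, -0.12, 1.31, 0.27]
69 [313.7, 266.1] [ -29.5 -200.   117.1] [117.096   0.789]
```

```bash
python3 -m pendant '[{"ax":0,"ay":0,"az":0,"tx":0,"ty":0,"tz":0,"jaw":-0.29},{"ax":0,"ay":0,"az":0,"tx":0,"ty":0,"tz":0,"jaw":-0.29},{"ax":0,"ay":0,"az":0,"tx":0,"ty":0,"tz":0,"jaw":-0.29},{"ax":0,"ay":0,"az":0,"tx":0,"ty":0,"tz":0.08,"jaw":-0.29},{"ax":0,"ay":0,"az":-0.02,"tx":0,"ty":0,"tz":0.18,"jaw":-0.29},{"ax":0,"ay":0,"az":-0.07,"tx":-0.08,"ty":-0.05,"tz":0.23,"jaw":-0.29},{"ax":0,"ay":0,"az":-0.14,"tx":-0.22,"ty":-0.12,"tz":0.23,"jaw":-0.39},{"ax":0,"ay":0,"az":-0.21,"tx":-0.37,"ty":-0.2,"tz":0.23,"jaw":-0.39}]'
cat >> h.py <<'E'
def gotilt(x,y,z,tilt):
    o,Rm=st(); d=(b2w(x,y,z)-o['tool_pos'])/.3
    D=down('y')@np.diag([1,-1,-1])
    G=R.from_rotvec(-tilt*np.r_[Q@[0,1],0]).as_matrix()@D
    print("t",d.round(3),"a",(R.from_matrix(G@Rm.T).as_rotvec()/np.radians(120)).round(3),"az-only",(R.from_matrix(D@Rm.T).as_rotvec()/np.radians(120)).round(3))
E
python3 -c "
from h import *
gotilt(-50.6,-199.5,166,.3976)"
```

```text
clock: 39.4
tool_pos: [0.5568, -0.1741, 0.396]
tool_rot: [0.191, 1.563, -0.201]
ft_force: [-0.4, -1.3, 0.5]
width: 0.305
t 39.4 box [-16.3 -55.  396. ] jawbox [ 0.9  -0.44  0.01] fing [ 0.01 -0.   -1.  ] F [-0.4 -1.3  0.5] w 0.305 q [-0.04, 0.24, 0.37, 1.53, -0.09, 1.38, -0.06]
t [-0.086 -0.488 -0.767] a [ 0.119 -0.16  -0.526] az-only [ 0.003  0.003 -0.534]
```

```bash
python3 -m pendant '[{"ax":0.015,"ay":-0.02,"az":-0.066,"tx":-0.03,"ty":-0.1,"tz":-0.03,"jaw":-0.39},{"ax":0.03,"ay":-0.04,"az":-0.131,"tx":-0.06,"ty":-0.2,"tz":-0.08,"jaw":-0.39},{"ax":0.045,"ay":-0.06,"az":-0.197,"tx":-0.086,"ty":-0.3,"tz":-0.16,"jaw":-0.39},{"ax":0.06,"ay":-0.08,"az":-0.263,"tx":-0.086,"ty":-0.39,"tz":-0.26,"jaw":-0.39},{"ax":0.075,"ay":-0.1,"az":-0.329,"tx":-0.086,"ty":-0.45,"tz":-0.38,"jaw":-0.39},{"ax":0.09,"ay":-0.12,"az":-0.394,"tx":-0.086,"ty":-0.488,"tz":-0.5,"jaw":-0.39},{"ax":0.105,"ay":-0.14,"az":-0.46,"tx":-0.086,"ty":-0.488,"tz":-0.63,"jaw":-0.39},{"ax":0.119,"ay":-0.16,"az":-0.526,"tx":-0.086,"ty":-0.488,"tz":-0.767,"jaw":-0.39}]'
python3 -c "
from h import *
gotilt(-28.5,-199.5,110.5,.3976)
c=cam('side')
for b in blobs(red(c['image']),8):
    if 300<b[1][0]<330: q=ony(c,*b[1]); print(b[0],b[1],q.round(1),np.round(pol(q[0],q[2]),3))
w=cam('wrist','w9'); print([b[:3] for b in blobs(red(w['image']),50)], proj(w,b2w(-27.6,-200,119)))
"
```

```text
clock: 40.2
tool_pos: [0.532, -0.3234, 0.1652]
tool_rot: [1.573, 1.167, 0.061]
ft_force: [2.5, 1.5, 0.2]
width: 0.302
t 40.2 box [ -49.9 -202.5  165.2] jawbox [ 0. -1. -0.] fing [ 0.39  0.02 -0.92] F [2.5 1.5 0.2] w 0.302 q [0.28, 0.38, 0.45, 2.0, -0.78, 0.63, -0.23]
t [ 0.071  0.014 -0.182] a [-0.001  0.003 -0.   ] az-only [-0.012  0.193  0.   ]
25 [327.5, 127.0] [ -31.6 -200.   590.7] [562.438   1.427]
65 [313.5, 266.3] [ -30.2 -200.   116.7] [116.281   0.791]
[(np.int32(1554), [259.9, 194.5], [250, 152, 21, 87])] [258.59157546 196.2023024 ]
```

```bash
python3 -m pendant '[{"ax":0,"ay":0,"az":0,"tx":0.018,"ty":0.007,"tz":-0.045,"jaw":-0.39},{"ax":0,"ay":0,"az":0,"tx":0.036,"ty":0.014,"tz":-0.09,"jaw":-0.39},{"ax":0,"ay":0,"az":0,"tx":0.054,"ty":0.014,"tz":-0.135,"jaw":-0.39},{"ax":0,"ay":0,"az":0,"tx":0.07,"ty":0.013,"tz":-0.18,"jaw":-0.39},{"ax":0,"ay":0,"az":0,"tx":0.07,"ty":0.013,"tz":-0.18,"jaw":-1},{"ax":0,"ay":0,"az":0,"tx":0.07,"ty":0.013,"tz":-0.18,"jaw":-1},{"ax":0,"ay":0,"az":0,"tx":0.07,"ty":0.013,"tz":-0.18,"jaw":-1},{"ax":0,"ay":0,"az":0,"tx":0.07,"ty":0.013,"tz":-0.18,"jaw":-1}]' 50
python3 -m pendant '[{"ax":-0.001,"ay":0.012,"az":0,"tx":0.013,"ty":0.001,"tz":-0.015,"jaw":-1},{"ax":-0.001,"ay":0.023,"az":0,"tx":0.025,"ty":0.001,"tz":-0.03,"jaw":-1},{"ax":-0.002,"ay":0.035,"az":0,"tx":0.036,"ty":0.002,"tz":-0.046,"jaw":-1},{"ax":-0.003,"ay":0.047,"az":0,"tx":0.047,"ty":0.003,"tz":-0.063,"jaw":-1},{"ax":-0.003,"ay":0.059,"az":0,"tx":0.057,"ty":0.003,"tz":-0.08,"jaw":-1},{"ax":-0.004,"ay":0.071,"az":0,"tx":0.066,"ty":0.004,"tz":-0.097,"jaw":-1},{"ax":-0.004,"ay":0.083,"az":0,"tx":0.074,"ty":0.004,"tz":-0.115,"jaw":-1},{"ax":-0.005,"ay":0.094,"az":0,"tx":0.081,"ty":0.005,"tz":-0.133,"jaw":-1}]'
python3 -m pendant '[{"ax":0,"ay":0.012,"az":0,"tx":0.006,"ty":0,"tz":-0.019,"jaw":-1},{"ax":-0.001,"ay":0.024,"az":0,"tx":0.011,"ty":0,"tz":-0.038,"jaw":-1},{"ax":-0.002,"ay":0.036,"az":0,"tx":0.016,"ty":0.001,"tz":-0.058,"jaw":-1},{"ax":-0.003,"ay":0.048,"az":0,"tx":0.019,"ty":0.001,"tz":-0.077,"jaw":-1},{"ax":-0.003,"ay":0.06,"az":0,"tx":0.021,"ty":0.001,"tz":-0.097,"jaw":-1},{"ax":-0.004,"ay":0.071,"az":0,"tx":0.023,"ty":0.001,"tz":-0.116,"jaw":-1},{"ax":-0.005,"ay":0.083,"az":0,"tx":0.023,"ty":0.001,"tz":-0.136,"jaw":-1},{"ax":-0.006,"ay":0.095,"az":0,"tx":0.023,"ty":0.001,"tz":-0.15,"jaw":-1}]'
cat > rod.py <<'E'
from h import *
st()
c=cam('side')
for b in blobs(red(c['image']),8):
    if 300<b[1][0]<335 and b[1][1]>240: q=ony(c,*b[1]); print(b[0],b[1],q.round(1),np.round(pol(q[0],q[2]),3))
E
python3 rod.py
```

```text
clock: 41.1
tool_pos: [0.5506, -0.3187, 0.1083]
tool_rot: [1.577, 1.175, 0.07]
ft_force: [0.1, -6.6, -3.9]
width: 0.114
clock: 41.9
tool_pos: [0.5786, -0.3171, 0.0708]
tool_rot: [1.587, 1.367, 0.08]
ft_force: [4.5, -3.7, 4.9]
width: 0.119
clock: 42.7
tool_pos: [0.5882, -0.3166, 0.0262]
tool_rot: [1.793, 1.562, 0.288]
ft_force: [7.4, -4.4, 3.9]
width: 0.113
t 42.7 box [   6.5 -199.1   26.2] jawbox [ 0.01 -1.   -0.  ] fing [ 0.01  0.   -1.  ] F [ 7.4 -4.4  3.9] w 0.113 q [0.06, 0.82, 0.59, 1.66, -0.58, 0.84, -0.61]
21 [317.0, 280.4] [ -10.4 -200.    39. ] [1.01755e+02 4.90000e-02]
```

```bash
python3 -m pendant '[{"ax":0,"ay":0,"az":0,"tx":0,"ty":0,"tz":-0.004,"jaw":-1},{"ax":0,"ay":0,"az":0,"tx":0,"ty":0,"tz":-0.008,"jaw":-1},{"ax":0,"ay":0,"az":0,"tx":0,"ty":0,"tz":-0.012,"jaw":-1},{"ax":0,"ay":0,"az":0,"tx":0,"ty":0,"tz":-0.015,"jaw":-1},{"ax":0,"ay":0,"az":0,"tx":0,"ty":0,"tz":-0.015,"jaw":-1},{"ax":0,"ay":0,"az":0,"tx":0,"ty":0,"tz":-0.015,"jaw":-1},{"ax":0,"ay":0,"az":0,"tx":0,"ty":0,"tz":-0.015,"jaw":-1},{"ax":0,"ay":0,"az":0,"tx":0,"ty":0,"tz":-0.015,"jaw":-1}]'
python3 rod.py
```

```text
clock: 43.55
tool_pos: [0.5881, -0.3166, 0.0217]
tool_rot: [1.78, 1.561, 0.275]
ft_force: [10.0, -5.2, 2.5]
width: 0.116
t 43.55 box [   6.5 -199.    21.7] jawbox [ 0.01 -1.   -0.  ] fing [ 0.01  0.   -1.  ] F [10.  -5.2  2.5] w 0.116 q [0.06, 0.82, 0.58, 1.66, -0.59, 0.83, -0.61]
22 [316.6, 281.4] [ -11.5 -200.    35. ] [1.00482e+02 1.00000e-02]
```

```bash
python3 -m pendant '[{"ax":0,"ay":0,"az":0,"tx":0,"ty":0,"tz":-0.003,"jaw":-1},{"ax":0,"ay":0,"az":0,"tx":0,"ty":0,"tz":-0.006,"jaw":-1},{"ax":0,"ay":0,"az":0,"tx":0,"ty":0,"tz":-0.009,"jaw":-1},{"ax":0,"ay":0,"az":0,"tx":0,"ty":0,"tz":-0.009,"jaw":-1},{"ax":0,"ay":0,"az":0,"tx":0,"ty":0,"tz":-0.009,"jaw":-1},{"ax":0,"ay":0,"az":0,"tx":0,"ty":0,"tz":-0.009,"jaw":-1},{"ax":0,"ay":0,"az":0,"tx":0,"ty":0,"tz":-0.009,"jaw":-1},{"ax":0,"ay":0,"az":0,"tx":0,"ty":0,"tz":-0.009,"jaw":-1}]'
python3 rod.py
```

```text
clock: 44.4
tool_pos: [0.588, -0.3167, 0.0209]
tool_rot: [1.86, 1.56, 0.354]
ft_force: [4.3, -2.8, 15.2]
width: 0.119
t 44.4 box [   6.4 -199.1   20.9] jawbox [ 0.01 -1.   -0.  ] fing [ 0.01  0.   -1.  ] F [ 4.3 -2.8 15.2] w 0.119 q [0.06, 0.82, 0.58, 1.66, -0.59, 0.83, -0.61]
21 [316.7, 281.4] [ -11.1 -200.    34.7] [1.00885e+02 7.00000e-03]
```

The rod is on its stop. Releasing it and returning to the handle.

```bash
python3 -m pendant '[{"ax":0,"ay":0,"az":0,"tx":0,"ty":0,"tz":0.006,"jaw":-0.39},{"ax":0,"ay":0,"az":0,"tx":0,"ty":0,"tz":0.006,"jaw":-0.39},{"ax":0,"ay":0,"az":0,"tx":0,"ty":0,"tz":0.006,"jaw":-0.39},{"ax":0,"ay":0,"az":0,"tx":0,"ty":0,"tz":0.12,"jaw":-0.39},{"ax":0,"ay":0,"az":0.03,"tx":-0.04,"ty":0,"tz":0.27,"jaw":-0.29},{"ax":0,"ay":0,"az":0.1,"tx":-0.08,"ty":0,"tz":0.42,"jaw":-0.29},{"ax":0,"ay":0,"az":0.17,"tx":-0.12,"ty":0.05,"tz":0.57,"jaw":-0.29},{"ax":0,"ay":0,"az":0.24,"tx":-0.14,"ty":0.1,"tz":0.72,"jaw":-0.29}]'
python3 rod.py
python3 -m pendant '[{"ax":0,"ay":0,"az":0.07,"tx":0,"ty":0.06,"tz":0.15,"jaw":-0.29},{"ax":0,"ay":0,"az":0.14,"tx":0,"ty":0.15,"tz":0.3,"jaw":-0.29},{"ax":0,"ay":0,"az":0.21,"tx":0,"ty":0.28,"tz":0.42,"jaw":-0.29},{"ax":0,"ay":0,"az":0.28,"tx":0.03,"ty":0.41,"tz":0.53,"jaw":-0.29},{"ax":0,"ay":0,"az":0.35,"tx":0.11,"ty":0.52,"tz":0.55,"jaw":-0.29},{"ax":0,"ay":0,"az":0.42,"tx":0.2,"ty":0.57,"tz":0.55,"jaw":-0.29},{"ax":0,"ay":0,"az":0.49,"tx":0.3,"ty":0.57,"tz":0.55,"jaw":-0.29},{"ax":0,"ay":0,"az":0.5,"tx":0.38,"ty":0.57,"tz":0.55,"jaw":-0.29}]'
python3 - <<'E'
from h import *
go(97,0,322,'x')
c=cam('side','s15')
for a in (1.38,1.4,1.42,1.44):
  k,s=np.cos(a),np.sin(a); print(a,proj(c,b2w(125-288*k+12*s,-60,50+288*s+12*k)).round(1).tolist())
g=c['image'].max(2)[155:178,314:332]; print(g)
E
```

```text
clock: 45.25
tool_pos: [0.5379, -0.284, 0.2328]
tool_rot: [-2.931, 1.56, 2.351]
ft_force: [1.4, -0.2, -0.4]
width: 0.355
t 45.25 box [ -41.7 -163.6  232.8] jawbox [ 0.49 -0.87 -0.01] fing [-0.01  0.01 -1.  ] F [ 1.4 -0.2 -0.4] w 0.355 q [-0.02, 0.46, 0.63, 1.68, -0.29, 1.12, -0.31]
53 [321.4, 279.2] [   7.  -200.    33.5] [ 1.18995e+02 -4.00000e-03]
clock: 46.1
tool_pos: [0.6553, -0.1109, 0.396]
tool_rot: [3.037, 1.56, 3.087]
ft_force: [0.1, -0.4, -0.1]
width: 0.353
t 46.1 box [ 85.7   2.3 396. ] jawbox [ 1.   -0.01 -0.01] fing [-0.01  0.   -1.  ] F [ 0.1 -0.4 -0.1] w 0.353 q [-0.15, 0.43, 0.42, 1.29, -0.17, 1.47, 0.3]
t 0.038 -0.006 -0.247  a -0.000 -0.005 0.004
1.38 [321.1, 169.9]
1.4 [322.7, 169.1]
1.42 [324.2, 168.3]
1.44 [325.8, 167.5]
[[188 180 132  75  86  91  47  62  66  55  48  55  87 108  84  69  70  71]
 [198 191 173 134  93  59  43  62  67  53  49  62  55  65  49  59  75  79]
 [127 201 195 191 169  95  56  51  64  61  49  57  52  70  49  57  75  78]
 [ 16  60 151 200 195 173 117  60  63  52  57  59  56  61  56  57  76  81]
 [ 12  14  29 134 199 192 177 118  84 105  91  49
[... 676 characters left out ...]
  0 120 197 192 182 129]
 [161 159 160 160 157 165 170 183 190 171  83   8   1 127 189 185 183 171]
 [165 160 160 157 153 154 157 168 190 164  80   3  31 130 187 183 179 183]
 [170 164 160 159 157 154 158 157 171 159  73  12  29 134 186 180 178 176]
 [136 167 162 162 157 155 156 160 169 149  67   0   6 126 191 184 178 179]
 [ 88 130 164 164 162 163 159 162 163 140  65  14   0 131 191 181 178 179]
 [137 101 124 177 165 160 164 163 165 147  68   0   4 131 194 180 177 179]
 [150 136  99 124 175 168 163 163 171 151  68   6   4 130 194 182 178 176]
 [149 145 145 118 118 180 172 167 168 148  69   5   0 110 178 183 181 179]
 [115 152 158 137  35  98 163 176 170 160 106   0   0 112 169 168 174 182]]
```

```bash
python3 -m pendant '[{"ax":0,"ay":0,"az":0,"tx":0.02,"ty":-0.003,"tz":0,"jaw":-0.29},{"ax":0,"ay":0,"az":0,"tx":0.04,"ty":-0.006,"tz":-0.05,"jaw":-0.29},{"ax":0,"ay":0,"az":0,"tx":0.04,"ty":-0.006,"tz":-0.12,"jaw":-0.29},{"ax":0,"ay":0,"az":0,"tx":0.04,"ty":-0.006,"tz":-0.2,"jaw":-0.29},{"ax":0,"ay":0,"az":0,"tx":0.04,"ty":-0.006,"tz":-0.248,"jaw":-0.29},{"ax":0,"ay":0,"az":0,"tx":0.04,"ty":-0.006,"tz":-0.248,"jaw":-1},{"ax":0,"ay":0,"az":0,"tx":0.04,"ty":-0.006,"tz":-0.248,"jaw":-1},{"ax":0,"ay":0,"az":0,"tx":0.04,"ty":-0.006,"tz":-0.248,"jaw":-1}]' 70
python3 -m pendant '[{"ax":0,"ay":0,"az":0,"tx":-0.01,"ty":0,"tz":-0.001,"jaw":-1},{"ax":0,"ay":0,"az":0,"tx":-0.035,"ty":-0.002,"tz":-0.004,"jaw":-1},{"ax":0,"ay":0,"az":0,"tx":-0.065,"ty":-0.004,"tz":-0.009,"jaw":-1},{"ax":0,"ay":0,"az":0,"tx":-0.095,"ty":-0.006,"tz":-0.014,"jaw":-1},{"ax":0,"ay":0,"az":0,"tx":-0.125,"ty":-0.007,"tz":-0.021,"jaw":-1},{"ax":0,"ay":0,"az":0,"tx":-0.157,"ty":-0.009,"tz":-0.03,"jaw":-1},{"ax":0,"ay":0,"az":0,"tx":-0.189,"ty":-0.011,"tz":-0.039,"jaw":-1},{"ax":0,"ay":0,"az":0,"tx":-0.22,"ty":-0.013,"tz":-0.048,"jaw":-1}]'
python3 -m pendant '[{"ax":0,"ay":0,"az":0,"tx":-0.022,"ty":-0.001,"tz":-0.008,"jaw":-1},{"ax":0,"ay":0,"az":0,"tx":-0.044,"ty":-0.002,"tz":-0.017,"jaw":-1},{"ax":0,"ay":0,"az":0,"tx":-0.066,"ty":-0.004,"tz":-0.026,"jaw":-1},{"ax":0,"ay":0,"az":0,"tx":-0.088,"ty":-0.005,"tz":-0.036,"jaw":-1},{"ax":0,"ay":0,"az":0,"tx":-0.11,"ty":-0.006,"tz":-0.046,"jaw":-1},{"ax":0,"ay":0,"az":0,"tx":-0.132,"ty":-0.007,"tz":-0.057,"jaw":-1},{"ax":0,"ay":0,"az":0,"tx":-0.153,"ty":-0.009,"tz":-0.068,"jaw":-1},{"ax":0,"ay":0,"az":0,"tx":-0.174,"ty":-0.01,"tz":-0.08,"jaw":-1}]'
python3 -c "
from h import *
st()
for a in (1.0,):
  k,s=np.cos(a),np.sin(a);print(125-288*k+12*s,50+288*s+12*k-15)"
```

```text
clock: 46.95
tool_pos: [0.6659, -0.1146, 0.3217]
tool_rot: [3.127, 1.56, -3.113]
ft_force: [1.3, 0.3, -11.8]
width: 0.092
clock: 47.75
tool_pos: [0.6052, -0.1181, 0.3098]
tool_rot: [-0.479, 1.567, -0.435]
ft_force: [15.3, 0.0, -9.8]
width: 0.086
clock: 48.55
tool_pos: [0.5534, -0.1209, 0.2877]
tool_rot: [-0.199, 1.566, -0.154]
ft_force: [11.8, 0.6, -5.2]
width: 0.087
t 48.55 box [-16.6  -1.6 287.7] jawbox [ 1.   -0.01  0.  ] fing [ 0. -0. -1.] F [11.8  0.6 -5.2] w 0.087 q [-0.18, 0.28, 0.42, 1.73, -0.12, 1.16, 0.32]
-20.50941227232951 283.82727129509186
```

```bash
python3 -m pendant '[{"ax":0,"ay":0,"az":0,"tx":-0.02,"ty":-0.001,"tz":-0.012,"jaw":-1},{"ax":0,"ay":0,"az":0,"tx":-0.04,"ty":-0.003,"tz":-0.025,"jaw":-1},{"ax":0,"ay":0,"az":0,"tx":-0.06,"ty":-0.004,"tz":-0.039,"jaw":-1},{"ax":0,"ay":0,"az":0,"tx":-0.079,"ty":-0.005,"tz":-0.053,"jaw":-1},{"ax":0,"ay":0,"az":0,"tx":-0.098,"ty":-0.006,"tz":-0.067,"jaw":-1},{"ax":0,"ay":0,"az":0,"tx":-0.117,"ty":-0.007,"tz":-0.082,"jaw":-1},{"ax":0,"ay":0,"az":0,"tx":-0.136,"ty":-0.008,"tz":-0.097,"jaw":-1},{"ax":0,"ay":0,"az":0,"tx":-0.155,"ty":-0.009,"tz":-0.112,"jaw":-1}]'
python3 -m pendant '[{"ax":0,"ay":0,"az":0,"tx":-0.017,"ty":-0.001,"tz":-0.016,"jaw":-1},{"ax":0,"ay":0,"az":0,"tx":-0.034,"ty":-0.002,"tz":-0.033,"jaw":-1},{"ax":0,"ay":0,"az":0,"tx":-0.05,"ty":-0.003,"tz":-0.05,"jaw":-1},{"ax":0,"ay":0,"az":0,"tx":-0.066,"ty":-0.004,"tz":-0.068,"jaw":-1},{"ax":0,"ay":0,"az":0,"tx":-0.082,"ty":-0.005,"tz":-0.086,"jaw":-1},{"ax":0,"ay":0,"az":0,"tx":-0.098,"ty":-0.006,"tz":-0.104,"jaw":-1},{"ax":0,"ay":0,"az":0,"tx":-0.114,"ty":-0.007,"tz":-0.123,"jaw":-1},{"ax":0,"ay":0,"az":0,"tx":-0.129,"ty":-0.008,"tz":-0.142,"jaw":-1}]'
python3 -m pendant '[{"ax":0,"ay":0,"az":0,"tx":-0.013,"ty":-0.001,"tz":-0.02,"jaw":-1},{"ax":0,"ay":0,"az":0,"tx":-0.026,"ty":-0.002,"tz":-0.04,"jaw":-1},{"ax":0,"ay":0,"az":0,"tx":-0.039,"ty":-0.002,"tz":-0.06,"jaw":-1},{"ax":0,"ay":0,"az":0,"tx":-0.052,"ty":-0.003,"tz":-0.08,"jaw":-1},{"ax":0,"ay":0,"az":0,"tx":-0.064,"ty":-0.004,"tz":-0.101,"jaw":-1},{"ax":0,"ay":0,"az":0,"tx":-0.076,"ty":-0.005,"tz":-0.122,"jaw":-1},{"ax":0,"ay":0,"az":0,"tx":-0.088,"ty":-0.005,"tz":-0.143,"jaw":-1},{"ax":0,"ay":0,"az":0,"tx":-0.099,"ty":-0.006,"tz":-0.164,"jaw":-1}]'
python3 -c "
from h import *
st()
for a in (.4,):
  k,s=np.cos(a),np.sin(a);print(125-288*k+12*s,50+288*s+12*k-15)"
```

```text
clock: 49.35
tool_pos: [0.5072, -0.1235, 0.2557]
tool_rot: [-0.003, 1.565, 0.042]
ft_force: [6.5, 3.0, 5.2]
width: 0.083
clock: 50.15
tool_pos: [0.4659, -0.126, 0.212]
tool_rot: [2.083, 1.569, 2.127]
ft_force: [-1.3, 4.1, 9.8]
width: 0.086
clock: 50.95
tool_pos: [0.4355, -0.1276, 0.1619]
tool_rot: [2.639, 1.567, 2.683]
ft_force: [-2.8, 6.1, 10.1]
width: 0.088
t 50.95 box [-134.7   -1.3  161.9] jawbox [ 1.   -0.02 -0.  ] fing [-0.  0. -1.] F [-2.8  6.1 10.1] w 0.088 q [-0.15, 0.23, 0.42, 2.11, -0.13, 0.83, 0.4]
-135.59254616512715 158.20521451292598
```

```bash
python3 -m pendant '[{"ax":0,"ay":0,"az":0,"tx":-0.009,"ty":0,"tz":-0.022,"jaw":-1},{"ax":0,"ay":0,"az":0,"tx":-0.018,"ty":-0.001,"tz":-0.044,"jaw":-1},{"ax":0,"ay":0,"az":0,"tx":-0.027,"ty":-0.001,"tz":-0.066,"jaw":-1},{"ax":0,"ay":0,"az":0,"tx":-0.035,"ty":-0.002,"tz":-0.089,"jaw":-1},{"ax":0,"ay":0,"az":0,"tx":-0.043,"ty":-0.002,"tz":-0.112,"jaw":-1},{"ax":0,"ay":0,"az":0,"tx":-0.051,"ty":-0.002,"tz":-0.135,"jaw":-1},{"ax":0,"ay":0,"az":0,"tx":-0.058,"ty":-0.003,"tz":-0.158,"jaw":-1},{"ax":0,"ay":0,"az":0,"tx":-0.064,"ty":-0.003,"tz":-0.181,"jaw":-1}]'
python3 -m pendant '[{"ax":0,"ay":0,"az":0,"tx":-0.005,"ty":0,"tz":-0.023,"jaw":-1},{"ax":0,"ay":0,"az":0,"tx":-0.01,"ty":0,"tz":-0.046,"jaw":-1},{"ax":0,"ay":0,"az":0,"tx":-0.015,"ty":-0.001,"tz":-0.07,"jaw":-1},{"ax":0,"ay":0,"az":0,"tx":-0.019,"ty":-0.001,"tz":-0.094,"jaw":-1},{"ax":0,"ay":0,"az":0,"tx":-0.022,"ty":-0.001,"tz":-0.118,"jaw":-1},{"ax":0,"ay":0,"az":0,"tx":-0.025,"ty":-0.002,"tz":-0.142,"jaw":-1},{"ax":0,"ay":0,"az":0,"tx":-0.027,"ty":-0.002,"tz":-0.166,"jaw":-1},{"ax":0,"ay":0,"az":0,"tx":-0.027,"ty":-0.002,"tz":-0.182,"jaw":-1}]'
python3 -c "
from h import *
st()"
```

```text
clock: 51.75
tool_pos: [0.4156, -0.1287, 0.1067]
tool_rot: [2.868, 1.565, 2.912]
ft_force: [-2.9, 4.5, 5.6]
width: 0.086
clock: 52.55
tool_pos: [0.4069, -0.1292, 0.0513]
tool_rot: [2.928, 1.564, 2.971]
ft_force: [-3.3, 4.6, 4.7]
width: 0.081
t 52.55 box [-163.3   -1.3   51.3] jawbox [ 1.   -0.02 -0.01] fing [-0.01  0.   -1.  ] F [-3.3  4.6  4.7] w 0.081 q [-0.06, 0.4, 0.35, 2.23, -0.26, 0.55, 0.53]
```

```bash
python3 -m pendant '[{"ax":0,"ay":0,"az":0,"tx":0,"ty":0,"tz":-0.006,"jaw":-1},{"ax":0,"ay":0,"az":0,"tx":0,"ty":0,"tz":-0.012,"jaw":-1},{"ax":0,"ay":0,"az":0,"tx":0,"ty":0,"tz":-0.018,"jaw":-1},{"ax":0,"ay":0,"az":0,"tx":0,"ty":0,"tz":-0.022,"jaw":-1},{"ax":0,"ay":0,"az":0,"tx":0,"ty":0,"tz":-0.022,"jaw":-1},{"ax":0,"ay":0,"az":0,"tx":0,"ty":0,"tz":-0.022,"jaw":-1},{"ax":0,"ay":0,"az":0,"tx":0,"ty":0,"tz":-0.022,"jaw":-1},{"ax":0,"ay":0,"az":0,"tx":0,"ty":0,"tz":-0.022,"jaw":-1}]'
python3 - <<'E'
from h import *
st()
c=cam('side'); a=c['image']
# hood pose: compare with initial image away from robot
b=cv2.imread('pics/side0.png')[:,:,::-1]
d=cv2.absdiff(a,b).max(2); print((d[215:275,270:345]>60).sum(), proj(c,b2w(-120,-150,80)))
E
```

```text
clock: 53.35
tool_pos: [0.4067, -0.1293, 0.0455]
tool_rot: [2.873, 1.563, 2.917]
ft_force: [-7.1, 5.1, 23.1]
width: 0.082
t 53.35 box [-163.6   -1.3   45.5] jawbox [ 1.   -0.02 -0.01] fing [-0.01  0.   -1.  ] F [-7.1  5.1 23.1] w 0.082 q [-0.05, 0.41, 0.34, 2.24, -0.27, 0.54, 0.54]
3 [278.24781712 275.64237107]
```

```bash
python3 -m pendant '[{"ax":0,"ay":0,"az":0,"tx":0,"ty":0,"tz":0.01,"jaw":-0.29},{"ax":0,"ay":0,"az":0,"tx":0,"ty":0,"tz":0.01,"jaw":-0.29},{"ax":0,"ay":0,"az":0,"tx":0,"ty":0,"tz":0.01,"jaw":-0.29},{"ax":0,"ay":0,"az":0,"tx":0,"ty":0,"tz":0.1,"jaw":-0.29},{"ax":0,"ay":0,"az":0,"tx":0,"ty":0,"tz":0.25,"jaw":-0.29},{"ax":0,"ay":0,"az":0,"tx":0.03,"ty":0.05,"tz":0.38,"jaw":-1},{"ax":0,"ay":0,"az":0,"tx":0.11,"ty":0.15,"tz":0.4,"jaw":-1},{"ax":0,"ay":0,"az":0,"tx":0.2,"ty":0.27,"tz":0.4,"jaw":-1}]'
python3 -m pendant '[{"ax":0,"ay":0,"az":0,"tx":0.07,"ty":0.1,"tz":0,"jaw":-1},{"ax":0,"ay":0,"az":0,"tx":0.15,"ty":0.2,"tz":0,"jaw":-1},{"ax":0,"ay":0,"az":0,"tx":0.22,"ty":0.3,"tz":0,"jaw":-1},{"ax":0,"ay":0,"az":0,"tx":0.27,"ty":0.37,"tz":0,"jaw":-1},{"ax":0,"ay":0,"az":0,"tx":0.298,"ty":0.394,"tz":0,"jaw":-1},{"ax":0,"ay":0,"az":0,"tx":0.298,"ty":0.394,"tz":0,"jaw":-1},{"ax":0,"ay":0,"az":0,"tx":0.298,"ty":0.394,"tz":0,"jaw":-1},{"ax":0,"ay":0,"az":0,"tx":0.298,"ty":0.394,"tz":0,"jaw":-1}]'
python3 - <<'E'
from h import *
go(1,190,92,'x')
c=cam('side'); a=c['image']; b=cv2.imread('pics/side0.png')[:,:,::-1]
d=cv2.absdiff(a,b).max(2)>60; print("hood diff",d[205:295,255:345].sum(), [x[:3] for x in blobs(d,40)])
E
```

```text
clock: 54.2
tool_pos: [0.4683, -0.0498, 0.1661]
tool_rot: [-3.041, 1.568, -3.002]
ft_force: [1.9, -1.4, -0.5]
width: 0.002
clock: 55.0
tool_pos: [0.5545, 0.067, 0.1634]
tool_rot: [-3.058, 1.561, -3.017]
ft_force: [0.1, 0.0, -0.2]
width: 0.004
t 55.0 box [ -4.5 185.9 163.4] jawbox [ 1.   -0.02 -0.01] fing [-0.01 -0.   -1.  ] F [ 0.1  0.  -0.2] w 0.004 q [-0.43, 0.4, 0.33, 1.86, -0.16, 0.91, 0.01]
t 0.017 0.015 -0.238  a 0.001 -0.005 0.009
hood diff 11 [(np.int32(51), [88.9, 6.4], [87, 0, 5, 17]), (np.int32(373), [111.6, 14.5], [93, 0, 34, 26]), (np.int32(212), [146.7, 10.2], [133, 0, 31, 23]), (np.int32(144), [198.4, 38.4], [169, 19, 58, 38]), (np.int32(90), [158.7, 42.6], [149, 32, 18, 19]), (np.int32(123), [93.0, 71.3], [89, 45, 9, 47]), (np.int32(108), [247.8, 69.2], [240, 62, 21, 15]), (np.int32(118), [212.9, 69.5], [202, 64, 27, 10]), (np.int32(88), [254.8, 97.8], [248, 89, 15, 18]), (np.int32(84), [247.4, 105.6], [239, 98, 15, 15]), (np.int32(323), [79.5, 111.7], [54, 103, 45, 20]), (np.int32(60), [104.3, 120.9], [97, 117, 14, 8]), (np.int32(48), [256.7, 123.3], [250, 120, 14, 7]), (np.int32(663), [252.2, 160.0], [236, 134, 35, 49]), (np.int32(642), [84.5, 197.7], [62, 172, 45, 50]), (np.int32(86), [51.8, 197.8], [48, 185, 12, 28]), (np.int32(55), [243.4, 199.8], [239, 195, 9, 13]), (np.int32(47), [231.2, 203.7], [228, 200, 7, 8]), (np.int32(216), [73.9, 228.6], [57, 222, 32, 13])]
```

The hood is shut, with the image matching the start. Now switching on.

```bash
python3 -m pendant '[{"ax":0,"ay":0,"az":0,"tx":0.017,"ty":0.015,"tz":-0.06,"jaw":-1},{"ax":0,"ay":0,"az":0,"tx":0.017,"ty":0.015,"tz":-0.15,"jaw":-1},{"ax":0,"ay":0,"az":0,"tx":0.017,"ty":0.015,"tz":-0.235,"jaw":-1},{"ax":0,"ay":0,"az":0,"tx":-0.03,"ty":0.012,"tz":-0.238,"jaw":-1},{"ax":0,"ay":0,"az":0,"tx":-0.08,"ty":0.009,"tz":-0.238,"jaw":-1},{"ax":0,"ay":0,"az":0,"tx":-0.13,"ty":0.006,"tz":-0.238,"jaw":-1},{"ax":0,"ay":0,"az":0,"tx":-0.18,"ty":0.004,"tz":-0.238,"jaw":-1},{"ax":0,"ay":0,"az":0,"tx":-0.212,"ty":0.002,"tz":-0.238,"jaw":-1}]'
python3 - <<'E'
from h import *
st()
c=cam('side'); print([b[:3] for b in blobs(red(c['image'])) if 200<b[1][0]<260])
E
```

```text
clock: 55.85
tool_pos: [0.491, 0.0687, 0.0925]
tool_rot: [3.141, 1.563, -3.101]
ft_force: [1.3, 0.6, -0.5]
width: -0.001
t 55.85 box [-67.7 191.3  92.5] jawbox [ 1.   -0.02 -0.01] fing [-0.01 -0.   -1.  ] F [ 1.3  0.6 -0.5] w -0.001 q [-0.44, 0.41, 0.3, 2.06, -0.19, 0.71, 0.02]
[(np.int32(30), [231.4, 203.1], [228, 201, 7, 6])]
```

```bash
python3 -m pendant '[{"ax":0,"ay":0,"az":0,"tx":-0.005,"ty":0,"tz":0,"jaw":-1},{"ax":0,"ay":0,"az":0,"tx":-0.01,"ty":0,"tz":0,"jaw":-1},{"ax":0,"ay":0,"az":0,"tx":-0.01,"ty":0,"tz":0,"jaw":-1},{"ax":0,"ay":0,"az":0,"tx":0.05,"ty":0.003,"tz":0,"jaw":-1},{"ax":0,"ay":0,"az":0,"tx":0.1,"ty":0.005,"tz":0.03,"jaw":-1},{"ax":0,"ay":0,"az":0,"tx":0.1,"ty":0.005,"tz":0.15,"jaw":-1},{"ax":0,"ay":0,"az":0,"tx":0.05,"ty":0.005,"tz":0.3,"jaw":-1},{"ax":0,"ay":0,"az":0,"tx":-0.05,"ty":0.005,"tz":0.45,"jaw":-1}]'
python3 -m pendant '[{"ax":0,"ay":0,"az":0,"tx":-0.1,"ty":0,"tz":0.15,"jaw":-1},{"ax":0,"ay":0,"az":0,"tx":-0.2,"ty":0,"tz":0.25,"jaw":-1},{"ax":0,"ay":0,"az":0,"tx":-0.2,"ty":0,"tz":0.3,"jaw":-1},{"ax":0,"ay":0,"az":0,"tx":-0.2,"ty":0,"tz":0.3,"jaw":-1},{"ax":0,"ay":0,"az":0,"tx":-0.2,"ty":0,"tz":0.3,"jaw":-1},{"ax":0,"ay":0,"az":0,"tx":-0.2,"ty":0,"tz":0.3,"jaw":-1},{"ax":0,"ay":0,"az":0,"tx":-0.2,"ty":0,"tz":0.3,"jaw":-1},{"ax":0,"ay":0,"az":0,"tx":-0.2,"ty":0,"tz":0.3,"jaw":-1}]'
python3 rod.py
python3 - <<'E'
from h import *
for n in('side','top'):
    c=cam(n,'f_'+n); b=cv2.imread(f'pics/{n}0.png')[:,:,::-1]
    d=cv2.absdiff(c['image'],b).max(2)>60
    print(n,[(x[0],x[1]) for x in blobs(d,12)])
    print([x[:2] for x in blobs(red(c['image'])) if 200<x[1][0]<262 and x[1][1]>190])
E
```

```text
clock: 56.7
tool_pos: [0.4794, 0.0712, 0.2247]
tool_rot: [-3.021, 1.561, -2.978]
ft_force: [0.9, -0.6, 1.8]
width: -0.001
clock: 57.5
tool_pos: [0.4186, 0.071, 0.3125]
tool_rot: [-3.038, 1.56, -2.995]
ft_force: [-0.0, -0.2, 0.0]
width: -0.002
t 57.5 box [-139.8  197.9  312.5] jawbox [ 1.   -0.02 -0.01] fing [-0.01 -0.   -1.  ] F [-0.  -0.2  0. ] w -0.002 q [-0.57, -0.03, 0.33, 1.99, 0.01, 1.19, -0.2]
53 [321.4, 279.2] [   7.  -200.    33.5] [ 1.18995e+02 -4.00000e-03]
side [(np.int32(850), [18.9, 22.0]), (np.int32(26), [42.5, 5.3]), (np.int32(1465), [122.1, 14.9]), (np.int32(417), [66.7, 34.9]), (np.int32(373), [213.9, 51.9]), (np.int32(366), [65.4, 93.1]), (np.int32(42), [214.1, 71.1]), (np.int32(29), [95.7, 84.3]), (np.int32(46), [199.5, 111.0]), (np.int32(794), [213.0, 133.4]), (np.int32(1223), [67.6, 143.7]), (np.int32(594), [74.4, 189.2]), (np.int32(129), [51.7, 193.1]), (np.int32(16), [43.0, 194.6]), (np.int32(311), [85.0, 207.5]), (np.int32(51), [62.5, 226.1]), (np.int32(135), [79.9, 229.5]), (np.int32(14), [91.1, 226.2]), (np.int32(14), [59.9, 239.6])]
[(np.int32(29), [230.9, 203.4])]
top [(np.int32(125), [235.5, 218.9]), (np.int32(450), [259.4, 217.0]), (np.int32(13), [286.7, 214.4]), (np.int32(1526), [282.5, 297.1]), (np.int32(19), [266.0, 255.1]), (np.int32(367), [56.1, 324.9]), (np.int32(157), [14.2, 321.1]), (np.int32(19), [264.3, 327.5]), (np.int32(23), [2.8, 328.1]), (np.int32(33), [268.0, 339.9]), (np.int32(2305), [45.8, 361.2]), (np.int32(123), [101.3, 348.8]), (np.int32(179), [183.2, 347.1]), (np.int32(683), [289.6, 361.9]), (np.int32(467), [179.3, 357.2]), (np.int32(949), [115.9, 371.0]), (np.int32(346), [243.5, 368.4]), (np.int32(149), [142.9, 374.3]), (np.int32(702), [175.4, 374.6]), (np.int32(97), [212.5, 376.5]), (np.int32(48), [268.2, 375.4]), (np.int32(49), [285.1, 378.8]), (np.int32(77), [322.4, 381.0])]
[]
```

View pics/f_side.png

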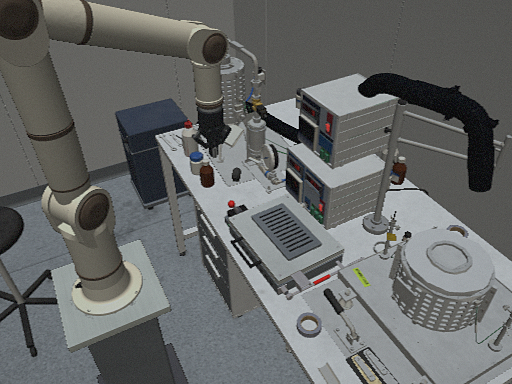

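The box is shut, the switch is on (knob at (231,203)), the rod is level, and the bottles, jar and tape are unmoved. Handing in.

```bash
python3 -c "
from station import workorder
print(workorder.hand_in())"
```

```text
the job is handed in; nothing more can be done
None
```

The job is done and handed in at about 58 s of robot time. The box was switched off, the hood propped on the rod, and both panels turned yellow side up. The rod was then stowed, the hood shut and the box switched on again. Only two panels were there; the right bay was empty.

**Knock:** panel 1 was knocked a few millimetres aside before I reached it. I measured it again and turned it from its new place.

**Last checks:**
- **Panels:** in the last wrist-camera look before shutting the hood, both were yellow up in their bays, at box positions (-57, 88) and (-57, -3) mm. They were not visible after that.
- **Hood:** shut. The handle pushed back with 23 N at its stop, and the side view of the hood matches the first picture.
- **Rod:** level, measured at -0.004 rad.
- **Switch:** the knob is back at its starting "on" pixel, within half a pixel. The arm hid it in the final top view, so only the side camera confirms this.
- **Bottles, jar and tape:** the final pictures show no change where they stand.

No check failed, and I noticed no grip slackening.

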